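# Clear a core cutter on the V-block

## Task

Wooden plugs are jammed in the core cutter that is clamped in the V-block: while the clamp still holds it, push every plug out of the far end with the push rod. Afterwards wind the clamp screw right up to its stop, draw the cutter out and lay it flat on the white board, and finish with the rod back in the black tool tray and all the plugs gathered in the grey tub. Leave the glue bottle, the tape rolls and the sanding blocks where they are.

Things in the scene. Friction and masses are not known exactly. Their poses are not given: they have to be found in the camera images.
- vblock: steel V-block, bolted down. Origin on the bench under its middle; x axis level along the V, from the hub side (-x) to the side where plugs come out (+x). Block 50 mm (x) by 70 mm (y), top at 62 mm; foot plate 50 x 108 x 10 mm; a cutter's axis in the V is 60 mm up, at y = 0. Across it stands the clamp's arch (24 mm in x, 86 mm in y, 106 mm high), its screw on the vertical through the origin
- knob_grip (a point): middle of the clamp screw's round knurled steel knob (diameter 34 mm, 28 mm tall, axis vertical), 134 mm above the bench when clamped; the knob's underside is 14 mm above the arch then, and it rises with the screw
- clamp_knob (a joint): turn of the clamp screw (rad): 0 = clamped on the cutter (the start), grows when the knob is turned anticlockwise as seen from above, stop at 6.4. The screw lifts the knob and the pad under it 14 mm a turn (2.23 mm per rad). It stays where it is left and takes about 0.12 N m to turn
- cutter: core cutter, a tube bored through (22 mm): aluminium hub, steel barrel. Origin on the bore axis at the step from hub to barrel; x axis along the bore to the toothed end. Hub: x -60 to 0, 38 mm across; barrel: x 0 to 108, 30 mm across. 0.26 kg, balanced near x = +19. Starts in the V, its step 1 mm off the block's face, so it cannot slide to +x; draw it 120 mm back to clear the arch
- rod: wooden push rod: squared handle 84 x 26 x 26 mm, with a round rod 14 mm in diameter standing 176 mm out of one end. Origin at the handle's middle, on the axis; x axis towards the rod's tip; balanced 30 mm ahead of the origin; 0.09 kg. Pushed in until the handle meets the hub, its tip stands 8 mm out of the cutter's far end. Starts in the tool tray among other tools
- rod_tip (a point): tip of the rod, on its axis, 218 mm from the rod's origin
- plug1: maple plug, a cylinder 22 mm in diameter and 20 mm long, 12 g; origin at its middle, x axis along its own axis. One to three plugs are jammed in the barrel, the rest are absent. Pushing takes about 5 N for each. They drop into the catch tray just past the cutter's end, where they may lie together, stand on end or rest on one another
- plug2: as plug1
- plug3: as plug1
- catch_tray: low dark metal tray fixed on the bench under the cutter's toothed end: 150 mm (x) by 170 mm (y), lip 10 mm high, floor 3 mm. Origin on the bench under its middle; axes parallel to the V-block's
- tub: open grey plastic tub, loose, 110 mm (x) by 130 mm (y) and 48 mm tall, walls 4 mm with a 5 mm wider rim; origin under its middle on the bench
- tool_tray: black plastic tool tray, fixed: 190 mm (x) by 320 mm (y), walls 22 mm high and 4 mm thick, floor 4 mm; origin under its middle on the bench. Besides the rod it holds a screwdriver, a marker pen, the cutter's arbor and a flat scraper, none over 27 mm high, mostly along its two long sides
- board: white plastic board fixed flat on the bench, 120 mm (x) by 200 mm (y), 12 mm thick; origin under its middle on the bench. A cutter lying on it has its origin 31 mm above the bench
- glue: white glue bottle with a green cap, 58 mm in diameter, 195 mm tall; origin under its middle
- tape_a: roll of yellow tape lying flat, 60 mm in diameter, 24 mm tall; origin under its middle
- tape_b: roll of yellow tape lying flat, 90 mm in diameter, 18 mm tall; origin under its middle
- sander_a: wooden sanding block, 140 x 82 x 32 mm; origin under its middle
- sander_b: wooden sanding block, 140 x 82 x 32 mm; origin under its middle
There are look-alikes about, which are no part of the job. Several things have the shape of the catch_tray; the one meant has the colours described above.

How it is judged:
By the outcome, as a careful person would: the job done as asked, in the order asked, and still so for the second after the job is handed in, with the robot touching nothing.
Of plug1, plug2, plug3 only 1 to 3 are there at a start; the rules pass over those that are not, and their reading is None.
At some moment in a run one of rod, tub may be knocked a few centimetres aside while the robot is not near it.
Once in a run the grip may slacken for a moment while it holds something.
It also fails if it takes over 210 s, if anything falls off the work surface, if the arm or the gripper's body presses on something with over 40 N, if the wrist force passes 120 N, or if a joint passes its speed limit or range.

## Robot

A 6-joint arm with a two-finger parallel gripper is mounted at the origin on the work surface. World frame = base frame: x ahead of the robot, y to its left, z up, the work surface at z = 0. Lengths are in mm, angles in rad, forces in N, time in s.
With the tool pointing down it reaches from about 250 to 800 mm from the base axis. Payload 8.5 kg.
Tool frame: the origin (TCP) lies on the centre line of the jaws, within the pads' length; the fingertips stand 22 mm ahead of it and the grasp point (between the pads) lies 3 mm ahead of it; z points along the fingers, y is the direction in which the jaws open and shut (so a half turn about z gives the same grasp; the last joint's range is limited). The gripper opens to 85 mm and grips with 20 to 120 N. Pads are 22 mm wide; open, the fingers measure 114 mm over their backs; the gripper's body (76 mm by 85 mm) begins 54 mm behind the grasp point. The pads swing forward as they close: fully open they stand 13 mm farther back than shut.
Start: joints at [-1.185, 0.238, -0.013, 1.319, 0, 1.571], TCP at [197.54, -486.373, 253.276] pointing down, gripper open.
Joint ranges: [-2.66, 2.66], [-1.03, 1.9], [-1.14, 1.46], [-1.82, 2.27], [-1.45, 1.34], [-3.14, 3.14]. Speed limits (rad/s): [2.22, 2.22, 2.79, 3.14, 3.14, 3.14].

## Interface

Orientations are given as a unit quaternion [x, y, z, w].
In Python, from cell import telemetry, cams, workorder gives the robot as it stands.
- The arm moves only by the tool play_rows, never from a script. Its argument "moves" is a list of rows, each a list of 7 numbers: the opening, from 0 (shut) to 1 (fully open), then the shift along the tool's x, y, z in cm, then the turn, a rotation vector about the tool's x, y, z in degrees. A call has 1 to 20 rows; each row shifts and turns the pose as measured when the row begins, along the tool's axes as they then stand; what a row does not reach is not made up. A row lasts 1/8 s, in which the tool goes at most 62.5 mm and 10.7 degrees, less where a joint would pass 70% of its speed; a pose out of reach is approached as far as the arm can. A call is refused whole if a number of a shift passes 6.25 or a number of a turn 10.7, either way. A call with a gripper value outside its range is refused whole. The fingers move at their own pace and stop on an object; "force" is the grip in N (left out, the last holds). Time passes only in rows, so rows that do not move let the fingers close. It gives the time, the measured TCP pose, the force and the opening at its end, in the units of the state.
- telemetry.sense(): the state, without advancing time (a new reading comes with each control period).
- cams.snapshot(name): name is "scene" or "top" or "wrist"; returns the picture (420x560x3 uint8, blue, green, red); there is no depth.
- cams.camera_info(name): a dict with "fov_y" (degrees; the focal length in pixels is half the picture's height over the tangent of half this angle, whatever the lens; pixels are square), "cx", "cy" (the principal point, pixels), "k1" (the pictures are not rectified: a ray, as slopes to the right and down, at radius r is drawn at 1 + k1 r^2 times it, then the intrinsics apply), "R" (3x3) and "t" (3): a world point X has camera coordinates R X + t; the wrist camera has in their place "hand_eye" (4x4, takes a point from camera to tool coordinates, whose origin is the TCP and whose axes are the flange's). Camera axes: x right, y down, z forward; pixel columns grow to the right and rows downward; lengths in mm; the calibration is good to about 2 mm. A picture is of the moment at which its call begins: read the wrist's pose just before it. camera_info takes no time and is no camera call.
- workorder.sign_off(): hands the job in, once; it reports no verdict.
The state is a dict: "t": time; "qpos": joint angles; "qd": joint speeds; "joint_efforts": joint torques, N m; "position": TCP position; "eef_rot": TCP orientation; "wrist_force": force on the tool from outside, world axes, zero at the start; "wrist_torque": the same for the moment, N m; "finger_gap": finger opening in mm.
Only numpy, scipy, OpenCV 4.12 (cv2) and the standard library are available. Lean on these libraries where they do the work, as an engineer would, in place of code of your own. Each camera call takes 0.05 s, during which the arm holds its last target. There are 200 camera calls.

## Working session

There is one attempt and no reset: what is moved stays moved. The work goes in short steps, Python scripts to look and compute and a tool call to move; the robot and the scene stay as the last step left them, time stands still between calls to the robot, and variables do not carry over. Pictures are saved under pics/ and viewed, about 12 in all and at most 16, crops included, and the job is handed in when it is done.

Besides the shell and the picture viewer there is one more tool, called after "Call:" as name([rows], argument=value, ...), one row to a line, values as JSON. play_rows: Moves the arm, as the interface text tells. Its arguments: {"type":"object","properties":{"moves":{"type":"array","items":{"type":"array","items":{"type":"number"}}},"force":{"type":"number"}},"required":["moves"]}

```bash
ls; mkdir -p pics
python3 - <<'E'
from cell import telemetry,cams
import cv2,numpy as np
print(telemetry.sense())
for n in("scene","top","wrist"):
    i=cams.camera_info(n);print(n,i)
    if n!="wrist": cv2.imwrite(f"pics/{n}0.png",cams.snapshot(n))
E
```

```text
pics
{'t': 0.0, 'qpos': array([-1.18500921e+00,  2.38801908e-01, -1.42747087e-02,  1.31921781e+00,
        4.38542766e-06,  1.57084807e+00]), 'qd': array([ 0.00090394, -0.00010287,  0.00030089, -0.00148204,  0.00087455,
        0.00109648]), 'joint_efforts': array([-9.93234462e-04, -5.38776755e+01,  3.46435940e+01,  1.82849821e-02,
       -1.13814976e-04,  3.50795233e-05]), 'position': array([ 197.40180148, -486.04198565,  252.65856944]), 'eef_rot': array([ 9.81458334e-01,  1.91674142e-01, -1.41459564e-04, -7.35574557e-04]), 'wrist_force': array([ 0.0470257 , -0.19140387, -0.14036738]), 'wrist_torque': array([-0.01432861, -0.01650198,  0.01470491]), 'finger_gap': 85.14285425082916}
scene {'fov_y': 50.919291018378594, 'cx': 278.08626633058276, 'cy': 203.35423742005324, 'k1': -0.11094342468365506, 'R': array([[-0.65045005,  0.75924607,  0.02145082],
       [ 0.49985444,  0.44915041, -0.74054672],
       [-0.57189183, -0.47096636, -0.67166243]]), 't': array([ 351.74545268, -195.72230501, 1522.42240869])}
top {'fov_y': 53.99492159194897, 'cx': 283.39830155453353, 'cy': 195.7875103538546, 'k1': -0.10993053249615634, 'R': array([[-0.00944557, -0.99992296,  0.00805282],
       [-0.99049732,  0.00825092, -0.13728431],
       [ 0.13720729, -0.00927302, -0.99049895]]), 't': array([  -4.9733039 ,  573.12464856, 1180.0128559 ])}
wrist {'fov_y': 71.10513154122128, 'cx': 276.1662817667187, 'cy': 211.89342276142187, 'k1': -0.05264872202142071, 'hand_eye': array([[ 4.21372631e-04, -9.53086455e-01, -3.02697923e-01,
         7.67579140e+01],
       [ 9.99999911e-01,  4.08969681e-04,  1.04358598e-04,
         1.42500470e-03],
       [ 2.43315065e-05, -3.02697940e-01,  9.53086542e-01,
        -1.21241497e+02],
       [ 0.00000000e+00,  0.00000000e+00,  0.00000000e+00,
         1.00000000e+00]])}
```

View pics/top0.png

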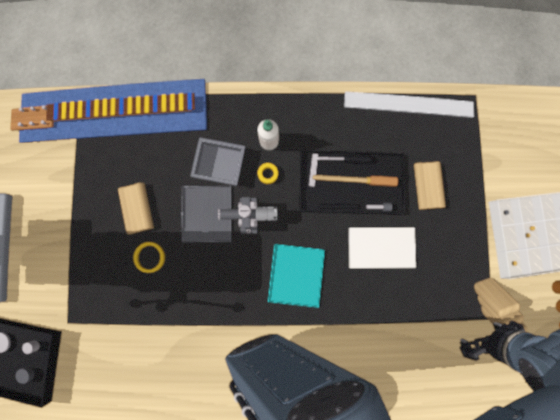

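View pics/scene0.png

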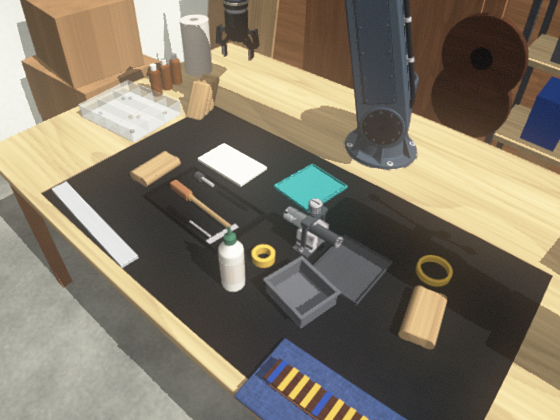

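Top view (up = +x, left = +y): V-block and cutter are at (247,214) with the hub to the right, catch tray at (207,213), tub (218,162), tool tray (355,182) with the rod across it, and board (382,248).

```bash
cat > h.py <<'E'
import numpy as np,cv2
from scipy.spatial.transform import Rotation as Ro
from cell import telemetry,cams
def K(i):
    f=210/np.tan(np.radians(i["fov_y"]/2)); return np.array([[f,0,i["cx"]],[0,f,i["cy"]],[0,0,1]])
def pose(n,s=None):
    i=cams.camera_info(n)
    if n!="wrist": return i,np.array(i["R"]),np.array(i["t"])
    s=s or telemetry.sense(); T=np.eye(4);T[:3,:3]=Ro.from_quat(s["eef_rot"]).as_matrix();T[:3,3]=s["position"]
    M=np.linalg.inv(T@i["hand_eye"]);return i,M[:3,:3],M[:3,3]
def w(n,pts,z,s=None):
    i,R,t=pose(n,s);p=cv2.undistortPoints(np.array(pts,float).reshape(-1,1,2),K(i),np.array([i["k1"],0,0,0,0.]))[:,0]
    # cv model: xd = x(1+k1 r^2), same
    d=np.c_[p,np.ones(len(p))]@R; c=-R.T@t
    z=np.broadcast_to(z,len(p)); return c+d*((z-c[2])/d[:,2])[:,None]
def px(n,X,s=None):
    i,R,t=pose(n,s);return cv2.projectPoints(np.array(X,float).reshape(-1,1,3),cv2.Rodrigues(R)[0],t,K(i),np.array([i["k1"],0,0,0,0.]))[0][:,0]
def snap(n,f,box=None,sc=1):
    s=telemetry.sense();im=cams.snapshot(n);cv2.imwrite(f"pics/{f}_raw.png",im)
    np.save(f"pics/{f}.npy",dict(s),allow_pickle=True)
    if box: x0,y0,x1,y1=box;im=im[y0:y1,x0:x1]
    if sc!=1: im=cv2.resize(im,None,fx=sc,fy=sc,interpolation=cv2.INTER_CUBIC)
    cv2.imwrite(f"pics/{f}.png",im);return s
def ld(f): return np.load(f"pics/{f}.npy",allow_pickle=True).item()
def st():
    s=telemetry.sense();print("t",round(s["t"],2),"p",s["position"].round(1),"q",s["qpos"].round(3),"eul",Ro.from_quat(s["eef_rot"]).as_matrix().round(3).tolist(),"F",s["wrist_force"].round(1),"gap",round(s["finger_gap"],1));return s
E
python3 - <<'E'
import cv2
im=cv2.imread("pics/top0.png")[125:315,175:435]
cv2.imwrite("pics/topc.png",cv2.resize(im,None,fx=3,fy=3,interpolation=cv2.INTER_CUBIC))
E
```

```text
(no output)
```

View pics/topc.png

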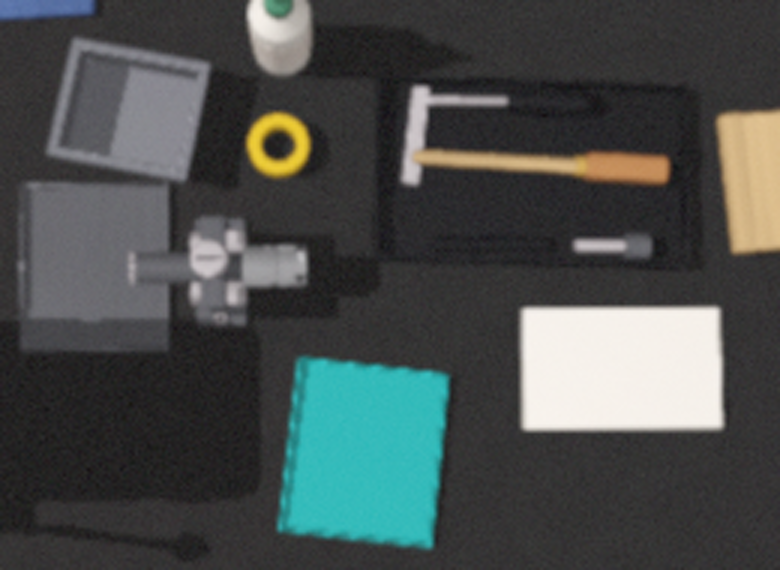

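Run:
```python
from h import *
def q(name,pts,z):
    r=w("top",np.array(pts)/3+[175,125],z);print(name,r.round(0)[:,:2].tolist(),'mean',r.mean(0).round(0)[:2])
q("rod tip,hs,he",[(413,156),(585,166),(669,169)],17)
q("cutter hub,teeth",[(307,267),(130,268)],60)
q("knob",[(208,258)],148)
q("hub top",[(307,267),(130,268)],75)
q("tub",[(75,38),(210,63),(188,180),(48,157)],48)
q("catch",[(20,183),(168,183),(168,350),(20,350)],10)
q("board",[(521,307),(721,307),(723,429),(522,430)],12)
q("tooltray",[(382,78),(698,88),(694,270),(375,258)],22)
q("screwdr",[(573,245),(652,246)],15)
q("glue",[(280,0)],195);q("tape",[(280,145)],24)
q("teal",[(297,357),(448,374),(432,547),(278,530)],10)
```

```text
rod tip,hs,he [[633.0, -100.0], [622.0, -275.0], [618.0, -362.0]] mean [ 624. -245.]
cutter hub,teeth [[517.0, 8.0], [518.0, 179.0]] mean [517.  94.]
knob [[518.0, 96.0]] mean [518.  96.]
hub top [[516.0, 8.0], [516.0, 177.0]] mean [516.  92.]
tub [[751.0, 240.0], [723.0, 104.0], [605.0, 125.0], [629.0, 264.0]] mean [677. 183.]
catch [[610.0, 300.0], [609.0, 149.0], [440.0, 148.0], [441.0, 297.0]] mean [525. 223.]
board [[479.0, -206.0], [477.0, -410.0], [354.0, -407.0], [357.0, -204.0]] mean [ 417. -307.]
tooltray [[713.0, -69.0], [701.0, -395.0], [514.0, -381.0], [529.0, -59.0]] mean [ 614. -226.]
screwdr [[541.0, -260.0], [539.0, -341.0]] mean [ 540. -300.]
glue [[741.0, 30.0]] mean [741.  30.]
tape [[644.0, 35.0]] mean [644.  35.]
teal [[432.0, 19.0], [414.0, -131.0], [244.0, -112.0], [262.0, 39.0]] mean [338. -46.]
```

Call:
play_rows([
  [1, 0, 0, 0, 0, 0, -9.2],
  [1, 0, 0, 0, 0, 0, -9.2],
  [1, 0, 0, 0, 0, 0, -9.2],
  [1, 0, 0, 0, 0, 0, -9.2],
  [1, 0, 0, 0, 0, 0, -9.2],
  [1, 0, 0, 0, 0, 0, -9.2],
  [1, 0, 0, 0, 0, 0, -9.2],
  [1, 2.6, 5.1, 0.5, 0, 0, 0],
  [1, 2.6, 5.1, 0.5, 0, 0, 0],
  [1, 2.6, 5.1, 0.5, 0, 0, 0],
  [1, 2.6, 5.1, 0.5, 0, 0, 0],
  [1, 2.6, 5.1, 0.5, 0, 0, 0],
  [1, 2.6, 5.1, 0.5, 0, 0, 0],
  [1, 2.6, 5.1, 0.5, 0, 0, 0],
  [1, 2.6, 5.1, 0.5, 0, 0, 0],
  [1, 0, 0, 0, 0, 0, 0],
], force=80)

```text
t: 2.1
position: [621.1, -280.1, 204.1]
eef_rot: [0.716, 0.698, 0.0, -0.006]
wrist_force: [-1.1, -1.0, -0.1]
finger_gap: 85.4
```

Run:
```python
from h import *
s=st();snap("wrist","w1")
```

```text
t 2.1 p [ 621.1 -280.1  204.1] q [-0.426  0.537  0.325  1.368  0.005  1.171] eul [[0.026, 1.0, -0.007], [1.0, -0.026, 0.008], [0.008, -0.007, -1.0]] F [-1.1 -1.  -0.1] gap 85.4
```

View pics/w1.png

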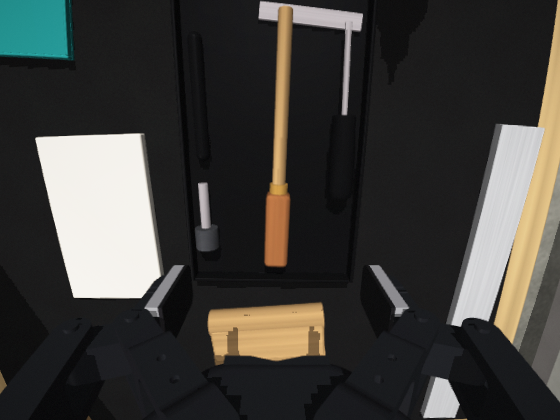

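Run:
```python
from h import *
s=ld("w1")
a=w("wrist",[(276,264),(278,191),(286,12)],[20,24,20],s);print(a.round(1))
d=a[2]-a[0];print(np.arctan2(d[0],d[1]),np.hypot(d[0],d[1]))
print(px("wrist",[s["position"]-[0,0,180]],s))
```

```text
[[ 616.9 -361.2   20. ]
 [ 621.2 -274.    24. ]
 [ 632.6 -106.    20. ]]
0.06174617329404016 255.65628109325095
[[278.02676028 196.59984414]]
```

Call:
play_rows([
  [0.6, -1.9, 0.1, 2, 0, 0, 2],
  [0.6, 0, 0, 4, 0, 0, 0],
  [0.6, 0, 0, 4, 0, 0, 0],
  [0.6, 0, 0, 4, 0, 0, 0],
  [0.6, 0, 0, 2, 0, 0, 0],
  [0.6, 0, 0, 0, 0, 0, 0],
])

```text
t: 2.9
position: [609.5, -310.1, 34.9]
eef_rot: [0.736, 0.677, -0.002, -0.007]
wrist_force: [0.4, 0.2, 0.3]
finger_gap: 51.2
```

Run:
```python
from h import *
st()
```

```text
t 2.9 p [ 609.5 -310.1   34.9] q [-0.471  0.644  0.069  1.01   0.002  1.182] eul [[0.083, 0.997, -0.011], [0.997, -0.083, 0.008], [0.007, -0.012, -1.0]] F [0.4 0.2 0.3] gap 51.2
```

Call:
play_rows([
  [0.6, 0.6, 0.55, 0, 0, 0, -1.2],
  [0.6, 0.6, 0.5, 0, 0, 0, 0],
  [0.6, 0, 0, 0, 0, 0, 0],
  [0.6, 0, 0, 0, 0, 0, 0],
])

```text
t: 3.4
position: [622.1, -300.6, 37.9]
eef_rot: [0.729, 0.684, -0.001, -0.004]
wrist_force: [0.0, -0.1, -0.5]
finger_gap: 51.2
```

Run:
```python
from h import *
st()
```

```text
t 3.4 p [ 622.1 -300.6   37.9] q [-0.451  0.649  0.088  1.019  0.002  1.183] eul [[0.063, 0.998, -0.007], [0.998, -0.063, 0.005], [0.005, -0.008, -1.0]] F [ 0.  -0.1 -0.5] gap 51.2
```

Call:
play_rows([
  [0.6, 0, 0, 0.5, 0, 0, 0],
  [0.6, 0, 0, 0.4, 0, 0, 0],
  [0.6, 0, 0, 0, 0, 0, 0],
  [0.2, 0, 0, 0, 0, 0, 0],
  [0.0, 0, 0, 0, 0, 0, 0],
  [0.0, 0, 0, 0, 0, 0, 0],
  [0.0, 0, 0, 0, 0, 0, 0],
])

```text
t: 4.28
position: [622.2, -300.5, 28.8]
eef_rot: [0.729, 0.684, -0.001, -0.004]
wrist_force: [-0.0, 0.9, -0.2]
finger_gap: 24.8
```

Run:
```python
from h import *
st()
```

```text
t 4.28 p [ 622.2 -300.5   28.8] q [-0.451  0.657  0.077  0.999  0.002  1.183] eul [[0.063, 0.998, -0.007], [0.998, -0.063, 0.005], [0.005, -0.007, -1.0]] F [-0.   0.9 -0.2] gap 24.8
```

Call:
play_rows([
  [0, 0, 0, -2, 0, 0, 0],
  [0, 0, 0, -3, 0, 0, 0],
  [0, 0, 0, -3, 0, 0, 0],
  [0, 0, 0, -3, 0, 0, 0],
  [0, 0.5, -2, 0, 0, 0, -1.8],
  [0, 1.5, -2.5, 0, 0, 0, -1.8],
  [0, 1.5, -2.5, 0, 0, 0, 0],
  [0, 1.5, -2, 0, 0, 0, 0],
  [0, 1, -1, 0, 0, 0, 0],
  [0, 0, 0, 0, 0, 0, 0],
  [0, 0, 0, 0, 0, 0, 0],
])

```text
t: 5.65
position: [521.5, -237.9, 142.3]
eef_rot: [0.706, 0.708, -0.001, -0.004]
wrist_force: [-0.5, 0.5, -1.2]
finger_gap: 24.5
```

Run:
```python
from h import *
st();snap("wrist","w2")
```

```text
t 5.65 p [ 521.5 -237.9  142.3] q [-0.429  0.383 -0.096  1.101  0.002  1.14 ] eul [[-0.002, 1.0, -0.007], [1.0, 0.002, 0.005], [0.005, -0.007, -1.0]] F [-0.5  0.5 -1.2] gap 24.5
```

View pics/w2.png

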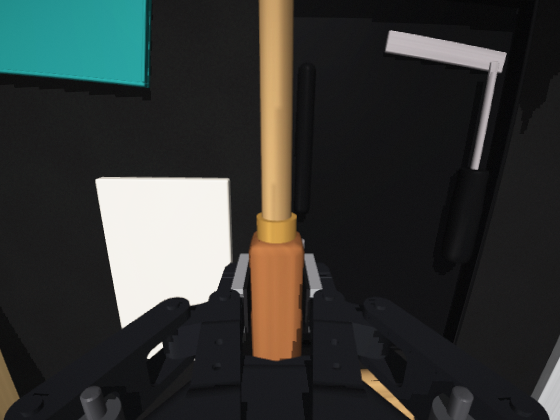

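Run:
```python
from h import *
im=cv2.imread("pics/w2_raw.png");i=cams.camera_info("wrist");k=K(i);D=np.array([i["k1"],0,0,0,0.]);H=i["hand_eye"]
for v in range(3,200,24):
    r=im[v].astype(float);g=r[:,2]  # red
    b=(r[:,2]+r[:,1])/2; 
    m=np.where((b>55)&(np.arange(560)>240)&(np.arange(560)<310))[0];
    e=cv2.undistortPoints(np.array([[[m[0],v]],[[m[-1]+1,v]]],float),k,D)[:,0]
    W=e[1,0]-e[0,0];d=14/W; c=(e[0,0]+e[1,0])/2
    X=H@[c*d,e[0,1]*d,d,1];print(v,m[0],m[-1],X[:3].round(1))
```

```text
3 259 292 [123.6  -0.7  16.8]
27 259 292 [113.9  -0.7  14.6]
51 259 292 [104.3  -0.7  12.2]
75 260 292 [95.2 -0.5 13.7]
99 260 291 [85.6 -0.7 15.2]
123 260 291 [75.5 -0.7 12.4]
147 260 291 [65.4 -0.7  9.5]
171 261 291 [54.6 -0.4 10.7]
195 261 290 [43.2 -0.7 11.8]
```

Call:
play_rows([
  [0, 0.5, -0.1, 2, 0, 0, 0],
  [0, 0.5, -0.1, 2, 0, 0, 0],
  [0, 0.3, -0.1, 2, 0, 0, 0],
  [0, 0, 0, 0.7, 0, 0, 0],
  [0, 0, 0, 0, 0, 0, 0],
  [0, 0, 0, 0, 0, 0, 0],
])

```text
t: 6.45
position: [522.3, -227.2, 73.6]
eef_rot: [0.707, 0.707, -0.0, -0.003]
wrist_force: [0.8, -0.0, -1.1]
finger_gap: 24.8
```

Run:
```python
from h import *
st()
snap("scene","s1");snap("top","t1")
a=cv2.imread("pics/s1_raw.png")[170:270,190:360];b=cv2.imread("pics/t1_raw.png")[170:250,200:370]
cv2.imwrite("pics/st1.png",np.vstack([cv2.resize(x,None,fx=4,fy=4,interpolation=cv2.INTER_CUBIC)[:(300 if k else 300)] if k else cv2.resize(x[25:],None,fx=4,fy=4,interpolation=cv2.INTER_CUBIC) for k,x in enumerate((a,b))])[:600])
```

```text
t 6.45 p [ 522.3 -227.2   73.6] q [-0.411  0.432 -0.211  0.933  0.002  1.159] eul [[-0.001, 1.0, -0.004], [1.0, 0.001, 0.004], [0.004, -0.004, -1.0]] F [ 0.8 -0.  -1.1] gap 24.8
```

View pics/st1.png

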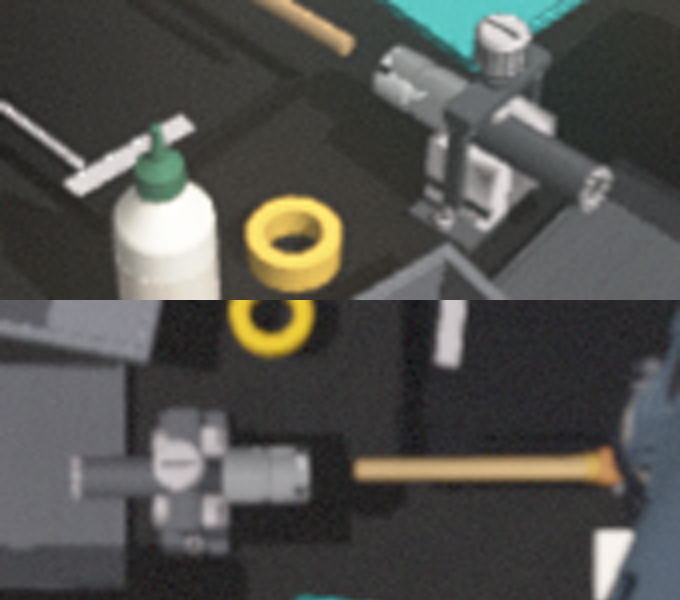

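Run:
```python
from h import *
def tri(a,b):
    P=[];q=[]
    for n,p in(("scene",np.array(a)/4+[190,195]),("top",(np.array(b)-[0,300])/4+[200,170])):
        i,R,t=pose(n);P.append(np.c_[R,t]);q.append(cv2.undistortPoints(np.array([[p]]),K(i),np.array([i["k1"],0,0,0,0.]))[0,0])
    X=cv2.triangulatePoints(P[0],P[1],q[0],q[1]);return (X[:3]/X[3])[:,0].round(1)
print("tip",tri((347,44),(355,467)))
print("hub end",tri((387,72),(309,474)))
print("teeth",tri((598,188),(74,478)))
for n,o in(("scene",lambda p:(p-[190,195])*4),("top",lambda p:(p-[200,170])*4+[0,300])):
    print(n,o(px(n,[[521.6,-27.7,61.8],[517,8,60],[517,176,60],[517,8,79],[517,8,41]])).round(0).tolist())
```

```text
tip [522.3 -23.9  64.3]
hub end [518.6   9.   56.4]
teeth [516.5 178.9  62.2]
scene [[342.0, 43.0], [386.0, 66.0], [592.0, 189.0], [387.0, 45.0], [385.0, 86.0]]
top [[359.0, 469.0], [310.0, 476.0], [77.0, 478.0], [309.0, 474.0], [310.0, 479.0]]
```

Call:
play_rows([
  [0, 0, -0.45, 0.15, 0, 0, 0],
  [0, 0, 0, 0, 0, 0, 0],
  [0, 0, 0, 0, 0, 0, 0],
])

```text
t: 6.92
position: [517.7, -227.5, 73.2]
eef_rot: [0.707, 0.707, 0.0, -0.002]
wrist_force: [0.6, -0.3, -1.1]
finger_gap: 24.6
```

Run:
```python
from h import *
st()
```

```text
t 6.92 p [ 517.7 -227.5   73.2] q [-0.415  0.426 -0.224  0.925  0.002  1.156] eul [[-0.0, 1.0, -0.003], [1.0, 0.0, 0.003], [0.003, -0.003, -1.0]] F [ 0.6 -0.3 -1.1] gap 24.6
```

Call:
play_rows([
  [0, 1, 0, 0.12, 0, 0, 0],
  [0, 1, 0, 0, 0, 0, 0],
  [0, 1, 0, 0, 0, 0, 0],
  [0, 1, 0, 0, 0, 0, 0],
  [0, 1, 0, 0, 0, 0, 0],
  [0, 0, 0, 0, 0, 0, 0],
])

```text
t: 7.68
position: [517.7, -173.0, 72.2]
eef_rot: [0.707, 0.708, 0.0, -0.002]
wrist_force: [0.5, -0.4, -0.9]
finger_gap: 24.7
```

Run:
```python
from h import *
st()
```

```text
t 7.67 p [ 517.7 -173.    72.2] q [-0.324  0.398 -0.274  0.902  0.002  1.246] eul [[-0.002, 1.0, -0.003], [1.0, 0.002, 0.003], [0.003, -0.003, -1.0]] F [ 0.5 -0.4 -0.9] gap 24.7
```

Call:
play_rows([
  [0, 1, 0, 0, 0, 0, 0],
  [0, 1, 0, 0, 0, 0, 0],
  [0, 1, 0, 0, 0, 0, 0],
  [0, 1, 0, 0, 0, 0, 0],
  [0, 1, 0, 0, 0, 0, 0],
  [0, 1, 0, 0, 0, 0, 0],
  [0, 1, 0, 0, 0, 0, 0],
  [0, 0, 0, 0, 0, 0, 0],
], force=110)

```text
t: 8.68
position: [517.8, -98.8, 72.6]
eef_rot: [0.707, 0.708, -0.0, -0.001]
wrist_force: [0.3, 0.2, -1.0]
finger_gap: 24.1
```

Run:
```python
from h import *
st()
```

```text
t 8.68 p [517.8 -98.8  72.6] q [-1.890e-01  3.690e-01 -3.200e-01  8.840e-01  1.000e-03  1.381e+00] eul [[-0.001, 1.0, -0.002], [1.0, 0.001, 0.001], [0.001, -0.002, -1.0]] F [ 0.3  0.2 -1. ] gap 24.1
```

Call:
play_rows([
  [0, 1, 0, 0, 0, 0, 0],
  [0, 1, 0, 0, 0, 0, 0],
  [0, 1, 0, 0, 0, 0, 0],
])

```text
t: 9.05
position: [517.7, -73.0, 72.9]
eef_rot: [0.708, 0.706, -0.004, 0.002]
wrist_force: [-1.7, -9.5, 1.9]
finger_gap: 24.0
```

Call:
play_rows([
  [0, 1, 0, 0, 0, 0, 0],
  [0, 1, 0, 0, 0, 0, 0],
  [0, 1, 0, 0, 0, 0, 0],
])

```text
t: 9.43
position: [517.2, -45.1, 73.1]
eef_rot: [0.709, 0.706, -0.006, 0.004]
wrist_force: [-0.6, -4.4, 1.8]
finger_gap: 23.9
```

Call:
play_rows([
  [0, 1, 0, 0, 0, 0, 0],
  [0, 0.8, 0, 0, 0, 0, 0],
  [0, 0.5, 0, 0, 0, 0, 0],
  [0, 0, 0, 0, 0, 0, 0],
])

```text
t: 9.93
position: [517.2, -20.3, 72.7]
eef_rot: [0.708, 0.706, -0.006, 0.004]
wrist_force: [-0.1, -0.0, -1.6]
finger_gap: 23.6
```

Call:
play_rows([
  [0, 0.4, 0, 0, 0, 0, 0],
  [0, 0.3, 0, 0, 0, 0, 0],
])

```text
t: 10.18
position: [517.3, -14.8, 72.6]
eef_rot: [0.709, 0.705, -0.007, 0.005]
wrist_force: [-0.9, -18.2, 2.2]
finger_gap: 23.8
```

Run:
```python
from h import *
st()
snap("scene","s2");snap("top","t2")
a=cv2.imread("pics/s2_raw.png")[190:300,250:420];b=cv2.imread("pics/t2_raw.png")[165:255,170:340]
cv2.imwrite("pics/st2.png",np.vstack([cv2.resize(x,None,fx=3,fy=3,interpolation=cv2.INTER_CUBIC) for x in (a,b)]))
```

```text
t 10.18 p [517.3 -14.8  72.6] q [-0.019  0.355 -0.343  0.876 -0.018  1.557] eul [[0.005, 1.0, -0.003], [1.0, -0.005, -0.018], [-0.018, -0.003, -1.0]] F [ -0.9 -18.2   2.2] gap 23.8
```

View pics/st2.png

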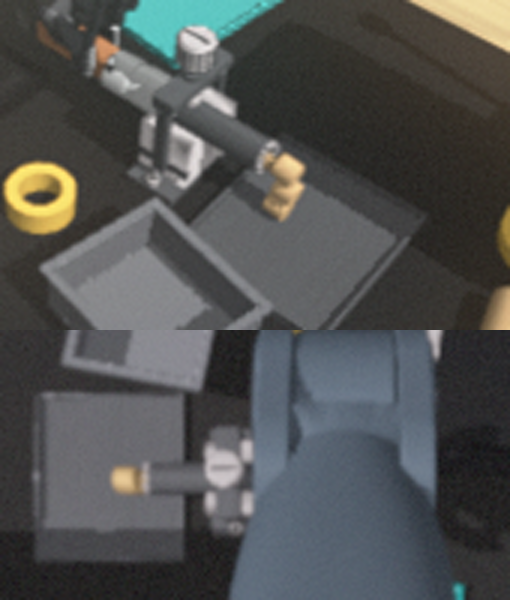

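Call:
play_rows([
  [0, -1, 0, 0, 0, 0, 0],
  [0, -1.5, 0, 0, 0, 0, 0],
  [0, -1.5, 0, 0, 0, 0, 0],
  [0, -1.5, 0, 0, 0, 0, 0],
  [0, -1.5, 0, 0, 0, 0, 0],
  [0, -1.5, 0, 0, 0, 0, 0],
  [0, -1.5, 0, 0, 0, 0, 0],
  [0, -1, 0, 0, 0, 0, 0],
  [0, 0, 0, 0, 0, 0, 0],
])

```text
t: 11.4
position: [516.6, -133.4, 74.6]
eef_rot: [0.71, 0.705, -0.007, 0.005]
wrist_force: [0.3, -0.5, -1.0]
finger_gap: 24.0
```

Run:
```python
from h import *
st()
snap("scene","s3");snap("top","t3")
a=cv2.imread("pics/s3_raw.png")[190:300,250:420];b=cv2.imread("pics/t3_raw.png")[165:255,170:340]
cv2.imwrite("pics/st3.png",np.vstack([cv2.resize(x,None,fx=3,fy=3,interpolation=cv2.INTER_CUBIC) for x in (a,b)]))
```

```text
t 11.4 p [ 516.6 -133.4   74.6] q [-0.244  0.374 -0.306  0.89  -0.017  1.334] eul [[0.007, 1.0, -0.003], [1.0, -0.007, -0.017], [-0.017, -0.003, -1.0]] F [ 0.3 -0.5 -1. ] gap 24.0
```

View pics/st3.png

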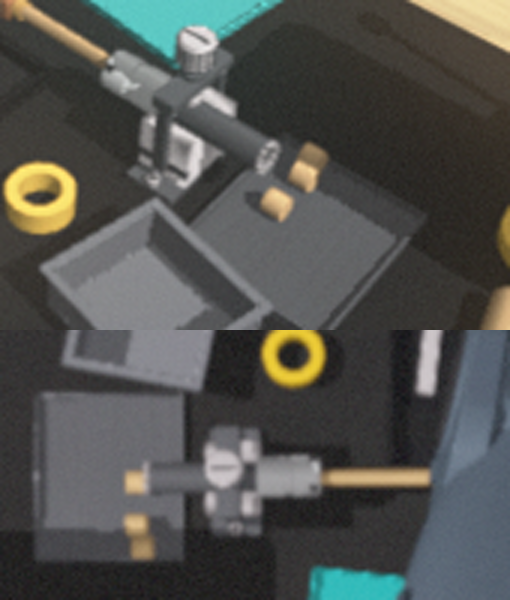

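Call:
play_rows([
  [0, -1.5, 0, 0, 0, 0, 0],
  [0, -2, 0, 0, 0, 0, 0],
  [0, -2, 0, 0, 0, 0, 0],
  [0, -2, 0, 0, 0, 0, 0],
  [0, -2, 0, 0, 0, 0, 0],
  [0, -1, 0, 0, 0, 0, 0],
  [0, 0, 0, -2, 0, 1, 0],
  [0, 0, 0, -3, 0, 0, 0],
  [0, -1, 2, 0, 0, 0, 1.8],
  [0, -1.5, 3, 0, 0, 0, 1.8],
  [0, -1.5, 3, 0, 0, 0, 0],
  [0, -1, 2, 0, 0, 0, 0],
  [0, 0, 0, 0, 0, 0, 0],
  [0, 0, 0, 0, 0, 0, 0],
])

```text
t: 13.25
position: [614.2, -303.5, 126.4]
eef_rot: [0.732, 0.681, -0.001, -0.003]
wrist_force: [0.2, -0.0, -1.1]
finger_gap: 24.0
```

Run:
```python
from h import *
st()
```

```text
t 13.25 p [ 614.2 -303.5  126.4] q [-4.590e-01  5.750e-01  1.900e-01  1.193e+00  1.000e-03  1.184e+00] eul [[0.072, 0.997, -0.006], [0.997, -0.072, 0.003], [0.003, -0.006, -1.0]] F [ 0.2 -0.  -1.1] gap 24.0
```

Call:
play_rows([
  [0, 0.4, 0.6, 2, 0, 0, -0.4],
  [0, 0, 0, 2, 0, 0, 0],
  [0, 0, 0, 2, 0, 0, 0],
  [0, 0, 0, 1, 0, 0, 0],
  [0, 0, 0, 0, 0, 0, 0],
  [0, 0, 0, 0, 0, 0, 0],
])

```text
t: 14.0
position: [617.0, -297.9, 57.2]
eef_rot: [0.729, 0.684, -0.001, -0.003]
wrist_force: [0.3, 0.1, -0.5]
finger_gap: 24.1
```

Run:
```python
from h import *
st()
```

```text
t 14.0 p [ 617.  -297.9   57.2] q [-4.500e-01  6.220e-01  9.100e-02  1.045e+00  1.000e-03  1.185e+00] eul [[0.064, 0.998, -0.005], [0.998, -0.064, 0.003], [0.003, -0.006, -1.0]] F [ 0.3  0.1 -0.5] gap 24.1
```

Call:
play_rows([
  [0, 0, 0.3, 1, 0, 0, 0],
  [0, 0, 0.1, 1, 0, 0, 0],
  [0, 0, 0, 0.6, 0, 0, 0],
  [0, 0, 0, 0, 0, 0, 0],
])

```text
t: 14.5
position: [621.7, -298.3, 30.4]
eef_rot: [0.729, 0.684, -0.0, -0.002]
wrist_force: [0.8, 0.4, -0.2]
finger_gap: 23.9
```

Run:
```python
from h import *
st()
```

```text
t 14.5 p [ 621.7 -298.3   30.4] q [-4.480e-01  6.510e-01  7.000e-02  9.940e-01  1.000e-03  1.187e+00] eul [[0.064, 0.998, -0.004], [0.998, -0.064, 0.003], [0.003, -0.004, -1.0]] F [ 0.8  0.4 -0.2] gap 23.9
```

Call:
play_rows([
  [0.55, 0, 0, 0, 0, 0, 0],
  [0.55, 0, 0, 0, 0, 0, 0],
  [0.55, 0, 0, 0, 0, 0, 0],
  [0.55, 0, 0, -2, 0, 0, 0],
  [0.8, 0, 0, -5, 0, 0, 0],
  [1, 0, 0, -6, 0, 0, 0],
  [1, 0, 0, -6, 0, 0, 0],
  [1, 4.8, -1.6, 0, 0, 0, 0],
  [1, 4.8, -1.6, 0, 0, 0, 0],
  [1, 4.8, -1.6, 0, 0, 0, 0],
  [1, 4.8, -1.6, 0, 0, 0, 0],
  [1, 4.8, -1.6, 0, 0, 0, 0],
  [1, 4.8, -1.6, 0, 0, 0, 0],
  [1, 4.0, -1.5, 0, 0, 0, 0],
  [1, 2, -0.7, 0, 0, 0, 0],
  [1, 0, 0, 0, 0, 0, 0],
  [1, 0, 0, 0, 0, 0, 0],
])

```text
t: 16.62
position: [526.7, 64.9, 232.8]
eef_rot: [0.73, 0.684, 0.004, 0.003]
wrist_force: [0.4, 0.4, -0.6]
finger_gap: 85.2
```

Run:
```python
from h import *
st();snap("wrist","w3")
```

```text
t 16.62 p [526.7  64.9 232.8] q [ 0.123  0.248 -0.053  1.26  -0.     1.759] eul [[0.065, 0.998, 0.01], [0.998, -0.065, 0.001], [0.002, 0.01, -1.0]] F [ 0.4  0.4 -0.6] gap 85.2
```

View pics/w3.png

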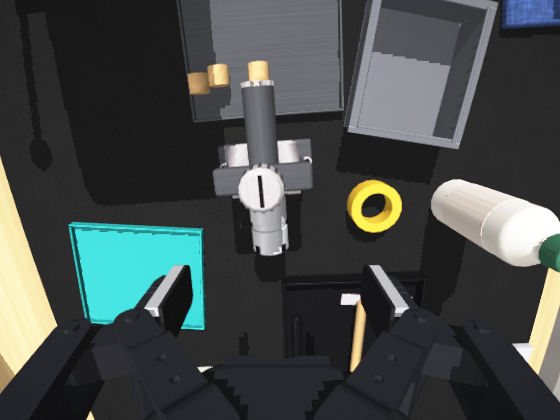

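Run:
```python
from h import *
s=ld("w3")
k=w("wrist",[(262,189)],148,s)[0];print("knob",k.round(1))
print("axis",w("wrist",[(258,83),(270,252),(268,228)],[60,60,79],s).round(1).tolist())
print("plugs",w("wrist",[(258,72),(219,75),(199,84)],[14,14,14],s).round(1).tolist())
R=Ro.from_quat(s["eef_rot"]).as_matrix();print((R.T@(np.array([k[0],k[1],137])-s["position"])).round(1))
```

```text
knob [518.7  94.5 148. ]
axis [[518.1, 175.5, 60.0], [517.0, 3.3, 60.0], [517.7, 38.6, 79.0]]
plugs [[517.1, 191.8, 14.0], [475.2, 191.7, 14.0], [452.6, 184.3, 14.0]]
[ 28.9 -10.9  95.8]
```

Call:
play_rows([
  [0.75, 1.4, -0.5, 1, 0, 0, 0],
  [0.75, 1.3, -0.5, 1.5, 0, 0, 0],
  [0.75, 0, 0, 2, 0, 0, 0],
  [0.75, 0, 0, 2, 0, 0, 0],
  [0.75, 0, 0, 1, 0, 0, 0],
  [0.75, 0, 0, 0, 0, 0, 0],
  [0.75, 0, 0, 0, 0, 0, 0],
])

```text
t: 17.55
position: [518.8, 92.6, 153.0]
eef_rot: [0.732, 0.681, 0.004, 0.002]
wrist_force: [-0.4, 0.8, 0.0]
finger_gap: 64.0
```

Run:
```python
from h import *
st()
```

```text
t 17.55 p [518.8  92.6 153. ] q [ 0.177  0.289 -0.209  1.064 -0.     1.819] eul [[0.072, 0.997, 0.009], [0.997, -0.072, 0.001], [0.002, 0.008, -1.0]] F [-0.4  0.8  0. ] gap 64.0
```

Call:
play_rows([
  [0.75, 0.2, 0, 0.9, 0, 0, 0],
  [0.75, 0, 0, 0.6, 0, 0, 0],
  [0.75, 0, 0, 0, 0, 0, 0],
  [0, 0, 0, 0, 0, 0, 0],
  [0, 0, 0, 0, 0, 0, 0],
  [0, 0, 0, 0, 0, 0, 0],
], force=60)

```text
t: 18.3
position: [518.8, 94.9, 138.5]
eef_rot: [0.732, 0.681, 0.004, 0.002]
wrist_force: [0.5, -0.0, -2.0]
finger_gap: 32.7
```

Run:
```python
from h import *
st()
```

```text
t 18.3 p [518.8  94.9 138.5] q [ 0.181  0.301 -0.232  1.029  0.     1.823] eul [[0.072, 0.997, 0.009], [0.997, -0.072, 0.002], [0.003, 0.009, -1.0]] F [ 0.5 -0.  -2. ] gap 32.7
```

Call:
play_rows([
  [0, 0, 0, -0.04, 0, 0, -8],
  [0, 0, 0, -0.04, 0, 0, -10],
  [0, 0, 0, -0.04, 0, 0, -10],
  [0, 0, 0, -0.04, 0, 0, -10],
  [0, 0, 0, -0.04, 0, 0, -10],
  [0, 0, 0, 0, 0, 0, 0],
])

```text
t: 19.05
position: [517.4, 95.0, 140.3]
eef_rot: [0.381, 0.925, 0.003, 0.002]
wrist_force: [-0.4, 0.6, -0.1]
finger_gap: 32.5
```

Run:
```python
from h import *
st()
```

```text
t 19.05 p [517.4  95.  140.3] q [ 0.181  0.299 -0.23   1.035  0.002  0.962] eul [[-0.71, 0.704, 0.007], [0.704, 0.71, 0.003], [-0.003, 0.007, -1.0]] F [-0.4  0.6 -0.1] gap 32.5
```

Call:
play_rows([
  [0, 0, 0, -0.04, 0, 0, -10],
  [0, 0, 0, -0.04, 0, 0, -10],
  [0, 0, 0, -0.04, 0, 0, -10],
  [0, 0, 0, -0.04, 0, 0, -10],
  [0, 0, 0, -0.04, 0, 0, -10],
  [0, 0, 0, -0.04, 0, 0, -10],
  [0, 0, 0, -0.04, 0, 0, -10],
  [0, 0, 0, -0.04, 0, 0, -10],
  [0, 0, 0, -0.04, 0, 0, -10],
  [0, 0, 0, -0.04, 0, 0, -10],
  [0, 0, 0, 0, 0, 0, 0],
])

```text
t: 20.42
position: [516.3, 92.6, 144.2]
eef_rot: [-0.463, 0.886, -0.001, 0.002]
wrist_force: [0.5, -0.5, -0.3]
finger_gap: 32.4
```

Call:
play_rows([
  [0, 0, 0, -0.04, 0, 0, -10],
  [0, 0, 0, -0.04, 0, 0, -10],
  [0, 0, 0, -0.04, 0, 0, -10],
  [0, 0, 0, -0.04, 0, 0, -10],
  [0, 0, 0, -0.04, 0, 0, -10],
  [0, 0, 0, -0.04, 0, 0, -10],
  [0, 0, 0, -0.04, 0, 0, -10],
  [0, 0, 0, -0.04, 0, 0, -10],
  [0, 0, 0, -0.04, 0, 0, -10],
  [0, 0, 0, 0, 0, 0, 0],
])

```text
t: 21.68
position: [518.8, 91.6, 147.6]
eef_rot: [0.95, -0.312, 0.004, 0.0]
wrist_force: [-0.3, -0.2, 0.9]
finger_gap: 32.9
```

Run:
```python
from h import *
st()
```

```text
t 21.68 p [518.8  91.6 147.6] q [ 0.178  0.294 -0.217  1.053 -0.005 -2.33 ] eul [[0.805, -0.593, 0.008], [-0.593, -0.805, -0.004], [0.009, -0.002, -1.0]] F [-0.3 -0.2  0.9] gap 32.9
```

Call:
play_rows([
  [0, 0, 0, -0.04, 0, 0, -10],
  [0, 0, 0, -0.04, 0, 0, -10],
  [0, 0, 0, 0, 0, 0, 0],
  [0.75, 0, 0, 0, 0, 0, 0],
  [0.75, 0, 0, 0, 0, 0, 0],
  [0.75, 0, 0, 0, 0, 0, 0],
  [0.75, 0, 0, 0, 0, 0, 10],
  [0.75, 0, 0, 0, 0, 0, 10],
  [0.75, 0, 0, 0, 0, 0, 10],
  [0.75, 0, 0, 0, 0, 0, 10],
  [0.75, 0, 0, 0, 0, 0, 10],
  [0.75, 0, 0, 0, 0, 0, 10],
  [0.75, 0, 0, 0, 0, 0, 10],
  [0.75, 0, 0, 0, 0, 0, 10],
  [0.75, 0, 0, 0, 0, 0, 10],
  [0.75, 0, 0, 0, 0, 0, 10],
  [0.75, 0, 0, 0, 0, 0, 10],
  [0.75, 0, 0, 0, 0, 0, 10],
  [0.75, 0, 0, 0, 0, 0, 10],
  [0.75, 0, 0, 0, 0, 0, 0],
])

```text
t: 24.18
position: [519.9, 91.6, 149.2]
eef_rot: [-0.228, 0.974, -0.003, 0.005]
wrist_force: [-0.4, -0.5, 1.3]
finger_gap: 63.8
```

Run:
```python
from h import *
s=st();R=Ro.from_quat(s["eef_rot"]).as_matrix();print((R.T@(np.array([518.5,95,146])-s["position"])).round(1))
```

```text
t 24.18 p [519.9  91.6 149.2] q [ 0.177  0.292 -0.214  1.054 -0.005 -0.284] eul [[-0.896, -0.445, 0.011], [-0.445, 0.896, -0.003], [-0.009, -0.008, -1.0]] F [-0.4 -0.5  1.3] gap 63.8
[-0.2  3.7  3.1]
```

Call:
play_rows([
  [0.75, 0, 0.35, 0.2, 0, 0, 0],
  [0.75, 0, 0, 0, 0, 0, 0],
  [0, 0, 0, 0, 0, 0, 0],
  [0, 0, 0, 0, 0, 0, 0],
  [0, 0, 0, 0, 0, 0, 0],
  [0, 0, 0, -0.04, 0, 0, -10],
  [0, 0, 0, -0.04, 0, 0, -10],
  [0, 0, 0, -0.04, 0, 0, -10],
  [0, 0, 0, -0.04, 0, 0, -10],
  [0, 0, 0, -0.04, 0, 0, -10],
  [0, 0, 0, -0.04, 0, 0, -10],
  [0, 0, 0, -0.04, 0, 0, -10],
  [0, 0, 0, -0.04, 0, 0, -10],
  [0, 0, 0, -0.04, 0, 0, -10],
  [0, 0, 0, 0, 0, 0, 0],
])

```text
t: 26.05
position: [517.0, 94.1, 151.1]
eef_rot: [0.864, -0.503, 0.004, -0.001]
wrist_force: [-0.3, -1.0, 1.1]
finger_gap: 33.0
```

Run:
```python
from h import *
s=st();print(s["wrist_torque"],s["joint_efforts"][5])
```

```text
t 26.05 p [517.   94.1 151.1] q [ 0.182  0.289 -0.214  1.06  -0.004 -1.906] eul [[0.495, -0.869, 0.009], [-0.869, -0.495, -0.003], [0.007, -0.006, -1.0]] F [-0.3 -1.   1.1] gap 33.0
[-0.11746189  0.22765807  0.12231492] -1.2854287773370743
```

Call:
play_rows([
  [0, 0, 0, -0.04, 0, 0, -8],
  [0, 0, 0, -0.03, 0, 0, -6],
  [0, 0, 0, 0, 0, 0, 0],
])

```text
t: 26.42
position: [516.9, 94.0, 151.6]
eef_rot: [0.918, -0.397, 0.004, -0.0]
wrist_force: [0.8, -1.0, 1.7]
finger_gap: 32.7
```

Run:
```python
from h import *
s=st();print(s["wrist_torque"],s["joint_efforts"][5])
```

```text
t 26.43 p [516.9  94.  151.6] q [ 0.182  0.288 -0.213  1.061 -0.005 -2.143] eul [[0.685, -0.728, 0.008], [-0.728, -0.685, -0.003], [0.008, -0.004, -1.0]] F [ 0.8 -1.   1.7] gap 32.7
[-0.25963759  0.24630725  0.09771102] -0.7276916317641735
```

Call:
play_rows([
  [0, 0, 0, -0.02, 0, 0, -6],
  [0, 0, 0, -0.02, 0, 0, -6],
  [0, 0, 0, 0, 0, 0, -3],
])

```text
t: 26.8
position: [517.3, 93.8, 151.8]
eef_rot: [0.96, -0.279, 0.005, 0.0]
wrist_force: [0.5, -0.4, 0.8]
finger_gap: 32.7
```

Run:
```python
from h import *
s=st();print(s["wrist_torque"],s["joint_efforts"][5])
```

```text
t 26.8 p [517.3  93.8 151.8] q [ 0.182  0.289 -0.213  1.061 -0.004 -2.393] eul [[0.844, -0.537, 0.009], [-0.537, -0.844, -0.003], [0.009, -0.002, -1.0]] F [ 0.5 -0.4  0.8] gap 32.7
[-0.08251954  0.14204636 -0.96387112] -0.5460338294506073
```

Call:
play_rows([
  [0.75, 0, 0, 0, 0, 0, 0],
  [0.75, 0, 0, 0, 0, 0, 0],
  [0.75, 0, 0, 0, 0, 0, 0],
  [0.75, 0, 0, -3, 0, 0, 0],
  [0.75, 0, 0, -4, 0, 0, 0],
  [0.75, 0, 0, -2, 0, 0, 9.5],
  [0.75, 0, 0, 0, 0, 0, 9.5],
  [0.75, 0, 0, 0, 0, 0, 9.5],
  [0.75, 0, 0, 0, 0, 0, 9.5],
  [0.75, 0, 0, 0, 0, 0, 9.5],
  [0.75, 0, 0, 0, 0, 0, 9],
  [0.75, 3, 0, 0, 0, 0, 0],
  [0.75, 3, 0, 0, 0, 0, 0],
  [0.75, 0, 0, 0, 0, 0, 0],
  [0.75, 0, 0, 0, 0, 0, 0],
])

```text
t: 28.68
position: [514.3, 34.3, 244.8]
eef_rot: [-0.694, 0.72, -0.004, 0.003]
wrist_force: [0.3, -0.3, 0.2]
finger_gap: 64.1
```

Run:
```python
from h import *
s=st();R=Ro.from_quat(s["eef_rot"]).as_matrix();print((R.T@(np.array([517.5,34,68])-s["position"])).round(1))
snap("wrist","w4")
```

```text
t 28.68 p [514.3  34.3 244.8] q [ 0.068  0.218 -0.062  1.282 -0.002 -1.466] eul [[-0.038, -0.999, 0.009], [-0.999, 0.038, -0.001], [0.001, -0.009, -1.0]] F [ 0.3 -0.3  0.2] gap 64.1
[ -0.   -1.6 176.8]
```

View pics/w4.png

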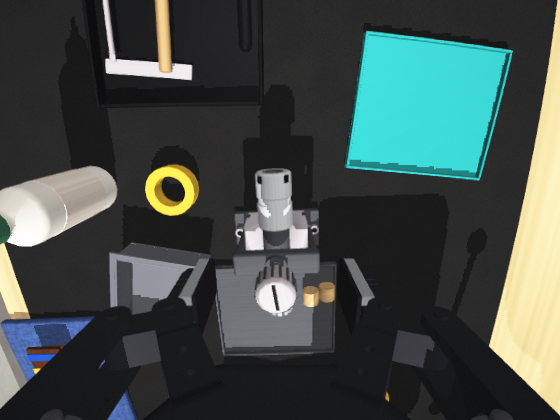

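Run:
```python
from h import *
s=ld("w4");print(w("wrist",[(256,190),(291,190),(273,170),(262,228)],[60,60,79,79],s).round(1).tolist())
```

```text
[[536.7, 28.2, 60.0], [499.3, 29.5, 60.0], [517.2, 4.2, 79.0], [531.1, 64.5, 79.0]]
```

Call:
play_rows([
  [0.75, 0, -0.3, 3, 0, 0, -2.2],
  [0.75, 0, 0, 4, 0, 0, 0],
  [0.75, 0, 0, 4, 0, 0, 0],
  [0.75, 0, 0, 2, 0, 0, 0],
  [0.75, 0, 0, 0, 0, 0, 0],
  [0.75, 0, 0, 0, 0, 0, 0],
])

```text
t: 29.48
position: [520.3, 38.8, 112.7]
eef_rot: [0.709, -0.705, 0.005, -0.004]
wrist_force: [-0.0, 0.6, 1.6]
finger_gap: 63.5
```

Run:
```python
from h import *
s=st();R=Ro.from_quat(s["eef_rot"]).as_matrix();print((R.T@(np.array([517.5,34,68])-s["position"])).round(1))
```

```text
t 29.48 p [520.3  38.8 112.7] q [ 7.500e-02  3.120e-01 -2.900e-01  9.570e-01 -1.000e-03 -1.502e+00] eul [[0.007, -1.0, 0.013], [-1.0, -0.007, -0.0], [0.0, -0.013, -1.0]] F [-0.   0.6  1.6] gap 63.5
[ 4.8  3.4 44.7]
```

Call:
play_rows([
  [0.75, 0.5, 0.25, 1, 0, 0, 0],
  [0.75, 0, 0, 2, 0, 0, 0],
  [0.75, 0, 0, 1, 0, 0, 0],
  [0.75, 0, 0, 0.4, 0, 0, 0],
  [0.75, 0, 0, 0, 0, 0, 0],
  [0, 0, 0, 0, 0, 0, 0],
  [0, 0, 0, 0, 0, 0, 0],
  [0, 0, 0, 0, 0, 0, 0],
  [0, 0, 0, 0, 0, 0, 0],
], force=110)

```text
t: 30.6
position: [519.4, 33.1, 71.0]
eef_rot: [0.709, -0.705, 0.006, -0.006]
wrist_force: [-0.6, -0.4, -1.1]
finger_gap: 35.6
```

Run:
```python
from h import *
s=st()
```

```text
t 30.6 p [519.4  33.1  71. ] q [ 6.400e-02  3.490e-01 -3.580e-01  8.460e-01 -1.000e-03 -1.513e+00] eul [[0.007, -1.0, 0.018], [-1.0, -0.007, -0.0], [0.0, -0.018, -1.0]] F [-0.6 -0.4 -1.1] gap 35.6
```

Call:
play_rows([
  [0, 0, 0, -0.2, 0, 0, 0],
  [0, 1, 0, 0, 0, 0, 0],
  [0, 1.5, 0, 0, 0, 0, 0],
  [0, 1.5, 0, 0, 0, 0, 0],
  [0, 1.5, 0, 0, 0, 0, 0],
])

```text
t: 31.22
position: [519.9, -25.3, 72.8]
eef_rot: [0.71, -0.704, 0.007, -0.006]
wrist_force: [-0.3, -0.3, -2.5]
finger_gap: 35.8
```

Run:
```python
from h import *
s=st()
```

```text
t 31.23 p [519.9 -25.3  72.8] q [-0.048  0.347 -0.356  0.85  -0.    -1.627] eul [[0.008, -1.0, 0.017], [-1.0, -0.008, -0.001], [0.001, -0.017, -1.0]] F [-0.3 -0.3 -2.5] gap 35.8
```

Call:
play_rows([
  [0, 1.5, 0, 0, 0, 0, 0],
  [0, 1.5, 0, 0, 0, 0, 0],
  [0, 1.5, 0, 0, 0, 0, 0],
  [0, 1.5, 0, 0, 0, 0, 0],
  [0, 1.5, 0, 0, 0, 0, 0],
  [0, 0.5, 0, 0, 0, 0, 0],
  [0, 0, 0, 0, 0, 0, 0],
])

```text
t: 32.1
position: [520.4, -113.0, 72.8]
eef_rot: [0.709, -0.705, 0.007, -0.006]
wrist_force: [0.5, -0.5, -2.2]
finger_gap: 35.5
```

Run:
```python
from h import *
s=st();snap("scene","s5",(170,100,370,260),4)
```

```text
t 32.1 p [ 520.4 -113.    72.8] q [-0.215  0.365 -0.327  0.861  0.003 -1.791] eul [[0.005, -1.0, 0.018], [-1.0, -0.005, -0.001], [0.001, -0.018, -1.0]] F [ 0.5 -0.5 -2.2] gap 35.5
```

View pics/s5.png

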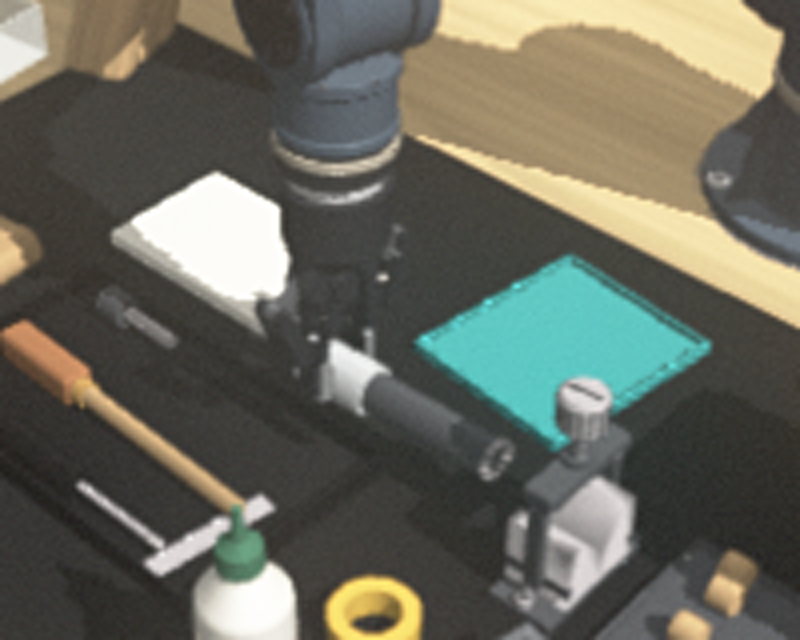

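Call:
play_rows([
  [0, 1, 0.8, 0, 0, 0, 0],
  [0, 2.2, 1.4, 0, 0, 0, 0],
  [0, 2.6, 1.4, 0, 0, 0, 0],
  [0, 2.6, 1.4, 0, 0, 0, 0],
  [0, 2.6, 1.2, 0, 0, 0, 0],
  [0, 2.6, 1, 0, 0, 0, 0],
  [0, 2.6, 1, 0, 0, 0, 0],
  [0, 2.5, 1, 0, 0, 0, 0],
  [0, 2, 0.6, 0, 0, 0, 0],
  [0, 1, 0, 0, 0, 0, 0],
  [0, 0, 0, 0, 0, 0, 0],
])

```text
t: 33.52
position: [416.8, -335.8, 71.6]
eef_rot: [0.711, -0.703, 0.006, -0.005]
wrist_force: [0.1, 0.3, -3.0]
finger_gap: 35.7
```

Run:
```python
from h import *
s=st();R=Ro.from_quat(s["eef_rot"]).as_matrix();print((R.T@(np.array([417,-366,44])-s["position"])).round(1))
```

```text
t 33.52 p [ 416.8 -335.8   71.6] q [-0.683  0.372 -0.318  0.867  0.01  -2.266] eul [[0.012, -1.0, 0.016], [-1.0, -0.012, -0.001], [0.001, -0.016, -1.0]] F [ 0.1  0.3 -3. ] gap 35.7
[30.2  0.6 27.6]
```

Call:
play_rows([
  [0, 1.5, 0, 0, 0, 0, 0],
  [0, 1.5, 0, 0.8, 0, 0, 0],
  [0, 0, 0, 0.9, 0, 0, 0],
  [0, 0, 0, 0.7, 0, 0, 0],
  [0, 0, 0, 0, 0, 0, 0],
])

```text
t: 34.15
position: [417.8, -366.0, 45.1]
eef_rot: [0.712, -0.702, 0.005, -0.006]
wrist_force: [-0.2, 0.5, -3.2]
finger_gap: 35.2
```

Run:
```python
from h import *
s=st();snap("scene","s6",(150,90,350,240),4)
```

```text
t 34.15 p [ 417.8 -366.    45.1] q [-0.725  0.432 -0.301  0.827  0.011 -2.31 ] eul [[0.014, -1.0, 0.015], [-1.0, -0.014, 0.001], [-0.0, -0.015, -1.0]] F [-0.2  0.5 -3.2] gap 35.2
```

View pics/s6.png

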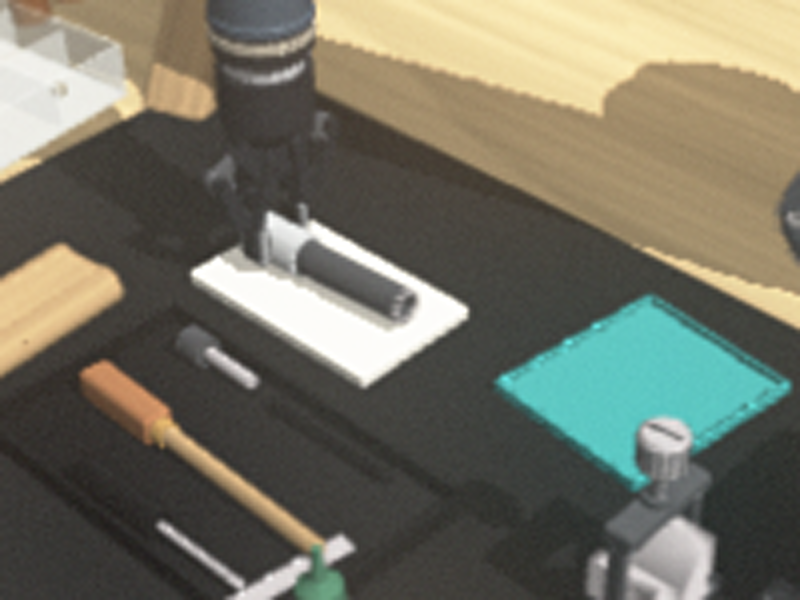

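Call:
play_rows([
  [0, 0, 0, 0.2, 0, 0, 0],
  [0, 0, 0, 0.15, 0, 0, 0],
  [0, 0, 0, 0, 0, 0, 0],
])

```text
t: 34.58
position: [418.3, -365.7, 42.5]
eef_rot: [0.712, -0.702, 0.006, -0.006]
wrist_force: [0.3, -0.6, -2.3]
finger_gap: 35.6
```

Run:
```python
from h import *
s=st()
```

```text
t 34.58 p [ 418.3 -365.7   42.5] q [-0.724  0.434 -0.305  0.82   0.011 -2.309] eul [[0.015, -1.0, 0.016], [-1.0, -0.015, -0.0], [0.0, -0.016, -1.0]] F [ 0.3 -0.6 -2.3] gap 35.6
```

Call:
play_rows([
  [0, 0, 0, 0.1, 0, 0, 0],
  [0, 0, 0, 0, 0, 0, 0],
])

```text
t: 34.83
position: [418.5, -365.7, 42.5]
eef_rot: [0.712, -0.702, 0.006, -0.006]
wrist_force: [-0.0, 0.1, -2.0]
finger_gap: 35.8
```

Call:
play_rows([
  [0.5, 0, 0, 0, 0, 0, 0],
  [0.6, 0, 0, 0, 0, 0, 0],
  [0.75, 0, 0, 0, 0, 0, 0],
  [0.75, 0, 0, 0, 0, 0, 0],
  [0.75, 0, 0, -1.5, 0, 0, 0],
  [0.75, 0, 0, -3, 0, 0, 0],
  [0.75, 0, 0, -4, 0, 0, 0],
  [0.75, 0, 0, -5, 0, 0, 0],
  [0.75, 0, 0, -5, 0, 0, 0],
  [0.75, 0, 0, 0, 0, 0, 0],
])

```text
t: 36.08
position: [415.3, -365.6, 238.7]
eef_rot: [0.712, -0.702, 0.008, -0.006]
wrist_force: [-0.0, 0.5, -0.4]
finger_gap: 64.1
```

Run:
```python
from h import *
s=st()
R=Ro.from_quat(s["eef_rot"]).as_matrix();print((R.T@(np.array([500,230,200])-s["position"])).round(1))
```

```text
t 36.08 p [ 415.3 -365.6  238.7] q [-0.728  0.279  0.006  1.28   0.011 -2.313] eul [[0.015, -1.0, 0.02], [-1.0, -0.015, -0.003], [0.003, -0.02, -1.0]] F [-0.   0.5 -0.4] gap 64.1
[-594.4  -92.8   38.7]
```

Call:
play_rows([
  [0.6, -4, -0.5, 0, 0, 0, 0],
  [0.6, -5.5, -0.8, 0, 0, 0, 0],
  [0.6, -5.5, -0.8, 0, 0, 0, 0],
  [0.6, -5.5, -0.8, 0, 0, 0, 0],
  [0.6, -5.5, -0.8, 0, 0, 0, 0],
  [0.6, -5.5, -0.8, 0, 0, 0, 0],
  [0.6, -5.5, -0.8, 0, 0, 0, 0],
  [0.6, -5.5, -0.8, 0, 0, 0, 0],
  [0.6, -5.5, -0.8, 0, 0, 0, 0],
  [0.6, -4, -0.5, 0, 0, 0, 0],
  [0.6, -2, 0, 0, 0, 0, 0],
  [0.6, 0, 0, 0, 0, 0, 0],
  [0.6, 0, 0, 0, 0, 0, 0],
])

```text
t: 37.7
position: [479.8, 191.4, 237.7]
eef_rot: [0.712, -0.702, 0.009, -0.005]
wrist_force: [-0.3, -0.7, -0.4]
finger_gap: 51.1
```

Run:
```python
from h import *
s=st();snap("wrist","w5",(60,20,460,320),2)
```

```text
t 37.7 p [479.8 191.4 237.7] q [ 0.386  0.218 -0.081  1.255 -0.012 -1.198] eul [[0.013, -1.0, 0.02], [-1.0, -0.013, -0.005], [0.005, -0.02, -1.0]] F [-0.3 -0.7 -0.4] gap 51.1
```

View pics/w5.png

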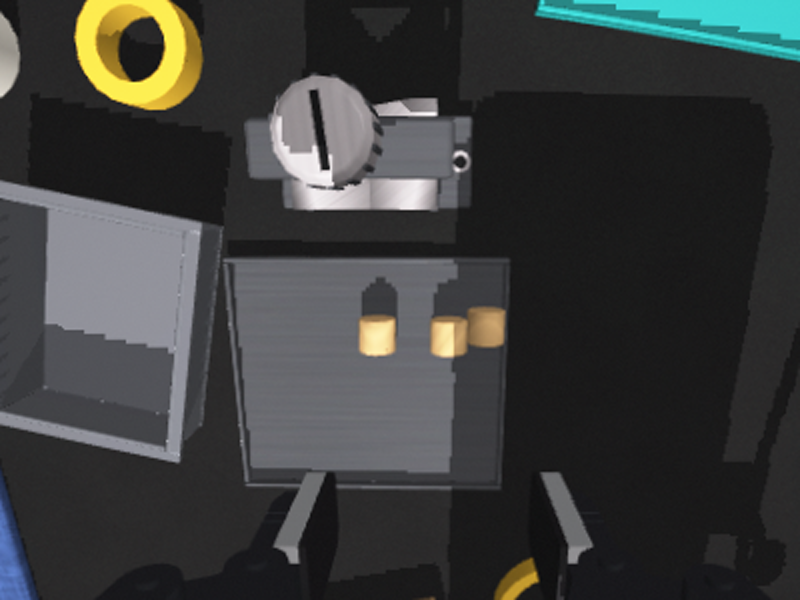

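Run:
```python
from h import *
s=ld("w5")
f=lambda p,z:w("wrist",np.array(p)/2+[60,20],z,s).round(1)[:,:2].tolist()
print("plugs",f([(377,336),(449,337),(486,327)],17))
print("C edges",f([(468,330),(505,330)],14),"tray",f([(223,259),(510,259),(500,487),(247,487)],10))
print("tub corners",f([(222,228),(180,461)],48))
snap("top","t5"); im=cv2.imread("pics/t5_raw.png")
print("tub top predicted px",px("top",[[751,240,48],[723,104,48],[605,125,48],[629,264,48]]).round(0).tolist())
print(np.abs(im[130:190,185:250].astype(int)-cv2.imread("pics/top0.png")[130:190,185:250]).mean(2).round(0).max(), )
```

```text
plugs [[516.5, 191.9], [473.5, 191.7], [451.8, 185.3]]
C edges [[462.2, 187.9], [440.1, 187.5]] tray [[608.4, 148.2], [438.8, 146.0], [437.6, 293.6], [606.0, 298.0]]
tub corners [[593.4, 128.6], [631.0, 262.2]]
tub top predicted px [[200.0, 138.0], [245.0, 146.0], [238.0, 185.0], [191.0, 177.0]]
61.0
```

Call:
play_rows([
  [0.5, 0, 0, 2, 0, 0, 10],
  [0.5, 0, 0, 2, 0, 0, 10],
  [0.5, 0, 0, 2, 0, 0, 10],
  [0.5, 0, 0, 2, 0, 0, 10],
  [0.5, 0, 0, 2, 0, 0, 10],
  [0.5, 0, 0, 0, 0, 0, 10],
  [0.5, 0, 0, 0, 0, 0, 10],
  [0.5, 0, 0, 0, 0, 0, 10],
  [0.5, 0, 0, 0, 0, 0, 9],
  [0.5, -3, 0, 0, 0, 0, 0],
  [0.5, 0, 0, 0, 0, 0, 0],
  [0.5, 0, 0, 0, 0, 0, 0],
])

```text
t: 39.3
position: [513.2, 177.1, 137.4]
eef_rot: [0.02, 1.0, -0.003, 0.011]
wrist_force: [-0.9, -0.0, 0.1]
finger_gap: 42.8
```

```bash
cat >> h.py <<'E'
def go(x,y,z):
    s=st();R=Ro.from_quat(s["eef_rot"]).as_matrix();print("shift mm",(R.T@(np.array([x,y,z])-s["position"])).round(1))
E
python3 -c "
from h import *
go(516.5,192,29)"
```

```text
t 39.3 p [513.2 177.1 137.4] q [ 0.339  0.32  -0.207  1.026 -0.013  0.379] eul [[-0.999, 0.041, 0.022], [0.04, 0.999, -0.006], [-0.022, -0.005, -1.0]] F [-0.9 -0.   0.1] gap 42.8
shift mm [ -0.4  15.5 108.4]
```

Call:
play_rows([
  [0.5, 0, 1, 2, 0, 1.3, -2.3],
  [0.5, 0, 0.5, 3, 0, 0, 0],
  [0.5, 0, 0, 2, 0, 0, 0],
  [0.5, 0, 0, 1, 0, 0, 0],
  [0.5, 0, 0, 0, 0, 0, 0],
  [0.5, 0, 0, 0, 0, 0, 0],
])

```text
t: 40.05
position: [511.2, 193.1, 51.9]
eef_rot: [-0.004, 1.0, -0.003, -0.004]
wrist_force: [-0.5, 0.8, -0.6]
finger_gap: 42.6
```

```bash
python3 -c "
from h import *
go(516.5,192,29)"
```

```text
t 40.05 p [511.2 193.1  51.9] q [ 0.362  0.423 -0.294  0.862 -0.002  0.354] eul [[-1.0, -0.008, -0.007], [-0.008, 1.0, -0.005], [0.007, -0.005, -1.0]] F [-0.5  0.8 -0.6] gap 42.6
shift mm [-5.4 -1.  22.9]
```

Call:
play_rows([
  [0.5, -0.5, -0.1, 0.8, 0, 0, 0],
  [0.5, 0, 0, 1, 0, 0, 0],
  [0.5, 0, 0, 0.4, 0, 0, 0],
  [0.5, 0, 0, 0, 0, 0, 0],
  [0, 0, 0, 0, 0, 0, 0],
  [0, 0, 0, 0, 0, 0, 0],
  [0, 0, 0, 0, 0, 0, 0],
  [0, 0, 0, 0, 0, 0, 0],
], force=40)

```text
t: 41.05
position: [517.6, 192.2, 30.1]
eef_rot: [-0.004, 1.0, -0.002, -0.002]
wrist_force: [-0.2, -0.4, -0.5]
finger_gap: 19.3
```

```bash
python3 -c "
from h import *
go(660,170,110)"
```

```text
t 41.05 p [517.6 192.2  30.1] q [ 0.357  0.454 -0.31   0.813 -0.002  0.349] eul [[-1.0, -0.008, -0.004], [-0.008, 1.0, -0.004], [0.004, -0.004, -1.0]] F [-0.2 -0.4 -0.5] gap 19.3
shift mm [-141.9  -23.7  -80.4]
```

Call:
play_rows([
  [0, 0, 0, -2, 0, 0, 0],
  [0, 0, 0, -3, 0, 0, 0],
  [0, 0, 0, -3, 0, 0, 0],
  [0, -2, -0.3, 0, 0, 0, 0],
  [0, -3.5, -0.6, 0, 0, 0, 0],
  [0, -3.5, -0.6, 0, 0, 0, 0],
  [0, -3, -0.5, 0, 0, 0, 0],
  [0, -2, -0.4, 0, 0, 0, 0],
  [0, 0, 0, 0, 0, 0, 0],
  [0, 0, 0, 0, 0, 0, 0],
])

```text
t: 42.3
position: [660.7, 169.1, 112.1]
eef_rot: [-0.004, 1.0, -0.002, -0.003]
wrist_force: [-1.3, -0.1, 0.7]
finger_gap: 18.9
```

```bash
python3 -c "
from h import *
go(660,170,55)
snap('top','t6',(150,110,290,215),5)"
```

```text
t 42.3 p [660.7 169.1 112.1] q [ 0.252  0.578  0.158  1.156 -0.003  0.243] eul [[-1.0, -0.009, -0.005], [-0.009, 1.0, -0.004], [0.005, -0.004, -1.0]] F [-1.3 -0.1  0.7] gap 18.9
shift mm [ 0.5  1.1 57.1]
```

View pics/t6.png

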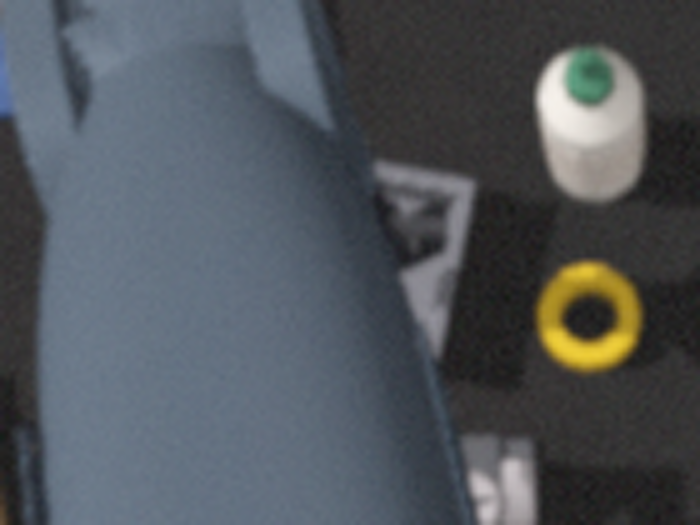

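Call:
play_rows([
  [0, 0, 0, 2, 0, 0, 0],
  [0, 0, 0, 2, 0, 0, 0],
  [0, 0, 0, 1.5, 0, 0, 0],
  [0, 0, 0, 0, 0, 0, 0],
  [0.4, 0, 0, 0, 0, 0, 0],
  [0.4, 0, 0, 0, 0, 0, 0],
  [0.4, 0, 0, -3, 0, 0, 0],
  [0.4, 0, 0, -4, 0, 0, 0],
  [0.5, 2, 0.2, -1, 0, 0, 0],
  [0.5, 4, 0.4, 0, 0, 0, 0],
  [0.5, 4, 0.4, 0, 0, 0, 0],
  [0.5, 4, 0.4, 0, 0, 0, 0],
  [0.5, 3, 0.4, 0, 0, 0, 0],
  [0.5, 1, 0.2, 0, 0, 0, 0],
  [0.5, 0, 0, 0, 0, 0, 0],
])

```text
t: 44.22
position: [476.9, 189.8, 146.8]
eef_rot: [-0.005, 1.0, 0.0, 0.004]
wrist_force: [0.7, 1.2, -0.9]
finger_gap: 42.5
```

```bash
cat >> h.py <<'E'
def plugs(n,f,z=17):
    s=snap(n,f);im=cv2.imread(f"pics/{f}_raw.png");h=cv2.cvtColor(im,cv2.COLOR_BGR2HSV)
    m=cv2.inRange(h,(8,60,60),(24,200,255));k,_,a,c=cv2.connectedComponentsWithStats(m)
    for j in range(1,k):
        if a[j,4]>25:
            X=w(n,[c[j]],z,s)[0]
            if 430<X[0]<780 and 80<X[1]<310: print(f,a[j].tolist(),c[j].round(1),X.round(1))
E
python3 -c "
from h import *
go(475,192,29)
plugs('wrist','w6');plugs('top','t7')"
```

```text
t 44.23 p [476.9 189.8 146.8] q [ 0.38   0.272 -0.25   1.04  -0.003  0.37 ] eul [[-1.0, -0.01, 0.009], [-0.01, 1.0, 0.0], [-0.009, 0.0, -1.0]] F [ 0.7  1.2 -0.9] gap 42.5
shift mm [  2.9   2.2 117.8]
w6 [259, 169, 31, 50, 1009] [273.6 189.8] [459.4 187.2  17. ]
t7 [220, 166, 7, 7, 48] [222.9 169.1] [659.9 173.1  17. ]
t7 [213, 230, 9, 12, 89] [217.  235.9] [457.1 188.9  17. ]
```

Call:
play_rows([
  [0.5, 0, 0.15, 2, 0, 0, 0],
  [0.5, 0, 0, 3, 0, 0, 0],
  [0.5, 0, 0, 3, 0, 0, 0],
  [0.5, 0, 0, 1, 0, 0, 0],
  [0.5, 0, 0, 0, 0, 0, 0],
  [0.5, 0, 0, 0, 0, 0, 0],
])

```text
t: 45.08
position: [486.0, 191.5, 55.1]
eef_rot: [-0.003, 1.0, 0.001, 0.007]
wrist_force: [0.9, 0.0, -0.5]
finger_gap: 42.7
```

```bash
python3 -c "
from h import *
go(476,191.5,29.5)"
```

```text
t 45.08 p [486.  191.5  55.1] q [ 0.377  0.372 -0.371  0.815 -0.003  0.371] eul [[-1.0, -0.007, 0.013], [-0.007, 1.0, 0.002], [-0.013, 0.002, -1.0]] F [ 0.9  0.  -0.5] gap 42.7
shift mm [10.4 -0.  25.4]
```

Call:
play_rows([
  [0.5, 0.8, 0, 0, 0, 0, 0],
  [0.5, 0.2, 0, 1, 0, 0, 0],
  [0.5, 0, 0, 1, 0, 0, 0],
  [0.5, 0, 0, 0.4, 0, 0, 0],
  [0.5, 0, 0, 0, 0, 0, 0],
])

```text
t: 45.7
position: [476.5, 192.0, 31.0]
eef_rot: [-0.003, 1.0, 0.001, 0.008]
wrist_force: [1.0, -0.6, 0.1]
finger_gap: 42.8
```

```bash
python3 -c "
from h import *
go(476,191.5,29.5)"
```

```text
t 45.7 p [476.5 192.   31. ] q [ 0.385  0.388 -0.425  0.742 -0.004  0.378] eul [[-1.0, -0.007, 0.016], [-0.007, 1.0, 0.003], [-0.016, 0.003, -1.0]] F [ 1.  -0.6  0.1] gap 42.8
shift mm [ 0.5 -0.5  1.4]
```

Close, lift, and head for the tub.

Call:
play_rows([
  [0, 0, 0, 0.1, 0, 0, 0],
  [0, 0, 0, 0, 0, 0, 0],
  [0, 0, 0, 0, 0, 0, 0],
  [0, 0, 0, 0, 0, 0, 0],
  [0, 0, 0, -2, 0, 0, 0],
  [0, 0, 0, -3, 0, 0, 0],
  [0, 0, 0, -3, 0, 0, 0],
  [0, 0, 0, 0, 0, 0, 0],
])

```text
t: 46.7
position: [475.3, 191.7, 112.2]
eef_rot: [-0.003, 1.0, 0.001, 0.008]
wrist_force: [0.6, -0.7, -0.9]
finger_gap: 19.1
```

```bash
python3 -c "
from h import *
go(660,200,112)"
```

```text
t 46.7 p [475.3 191.7 112.2] q [ 0.385  0.296 -0.315  0.944 -0.004  0.379] eul [[-1.0, -0.007, 0.016], [-0.007, 1.0, 0.003], [-0.016, 0.002, -1.0]] F [ 0.6 -0.7 -0.9] gap 19.1
shift mm [-184.8    7.     3.1]
```

Call:
play_rows([
  [0, -2, 0, 0, 0, 0, 0],
  [0, -4, 0.2, 0, 0, 0, 0],
  [0, -4, 0.2, 0, 0, 0, 0],
  [0, -4, 0.2, 0, 0, 0, 0],
  [0, -3, 0.2, 0, 0, 0, 0],
  [0, -1.5, 0, 0, 0, 0, 0],
  [0, 0, 0, 0, 0, 0, 0],
  [0, 0, 0, 0, 0, 0, 0],
])

```text
t: 47.7
position: [661.9, 200.2, 106.8]
eef_rot: [-0.004, 1.0, 0.0, 0.004]
wrist_force: [0.6, 0.2, 0.4]
finger_gap: 19.1
```

```bash
python3 -c "
from h import *
go(672,202,55)"
```

```text
t 47.7 p [661.9 200.2 106.8] q [ 0.294  0.588  0.162  1.138 -0.002  0.287] eul [[-1.0, -0.007, 0.007], [-0.007, 1.0, 0.0], [-0.007, 0.0, -1.0]] F [0.6 0.2 0.4] gap 19.1
shift mm [-9.7  1.7 51.9]
```

Call:
play_rows([
  [0, -1, 0.2, 1, 0, 0, 0],
  [0, 0, 0, 2, 0, 0, 0],
  [0, 0, 0, 2, 0, 0, 0],
  [0, 0, 0, 0, 0, 0, 0],
  [0.4, 0, 0, 0, 0, 0, 0],
  [0.4, 0, 0, 0, 0, 0, 0],
  [0.4, 0, 0, -3, 0, 0, 0],
  [0.4, 0, 0, -4, 0, 0, 0],
  [0.5, 2, 0, -1, 0, 0, 0],
  [0.5, 4, -0.2, 0, 0, 0, 0],
  [0.5, 4, -0.2, 0, 0, 0, 0],
  [0.5, 4, -0.3, 0, 0, 0, 0],
  [0.5, 4, -0.3, 0, 0, 0, 0],
  [0.5, 2, -0.2, 0, 0, 0, 0],
  [0.5, 0.5, 0, 0, 0, 0, 0],
  [0.5, 0, 0, 0, 0, 0, 0],
])

```text
t: 49.7
position: [464.8, 190.3, 143.5]
eef_rot: [-0.004, 1.0, 0.003, 0.012]
wrist_force: [0.3, -0.3, 0.3]
finger_gap: 42.9
```

```bash
python3 -c "
from h import *
go(454,187,29.5)
plugs('wrist','w7');plugs('top','t8')"
```

```text
t 49.7 p [464.8 190.3 143.5] q [ 0.39   0.247 -0.295  1.005 -0.003  0.382] eul [[-1.0, -0.008, 0.023], [-0.008, 1.0, 0.006], [-0.023, 0.006, -1.0]] F [ 0.3 -0.3  0.3] gap 42.9
shift mm [ 13.5  -3.9 113.7]
w7 [257, 181, 25, 26, 629] [269.3 193.5] [451.6 184.8  17. ]
t8 [208, 161, 9, 9, 58] [211.7 165.2] [672.4 207.7  17. ]
t8 [219, 166, 8, 7, 52] [222.6 169. ] [660.  174.1  17. ]
t8 [214, 234, 8, 8, 50] [217.8 238. ] [451.  186.3  17. ]
```

View pics/w7.png

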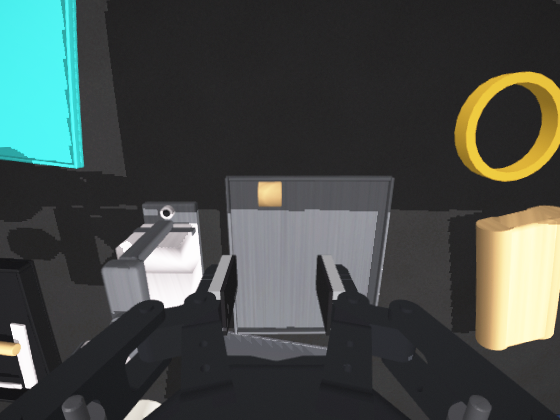

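Call:
play_rows([
  [0.5, 0.3, -0.5, 2, 0, 1.3, 0],
  [0.5, 0.5, 0, 3, 0, 0, 0],
  [0.5, 0.5, 0, 2, 0, 0, 0],
  [0.5, 0, 0, 1, 0, 0, 0],
  [0.5, 0, 0, 0, 0, 0, 0],
  [0.5, 0, 0, 0, 0, 0, 0],
])

```text
t: 50.55
position: [454.6, 184.4, 56.3]
eef_rot: [-0.003, 1.0, 0.002, -0.003]
wrist_force: [0.4, -0.0, 0.6]
finger_gap: 43.0
```

```bash
python3 -c "
from h import *
go(455,185.5,31)"
```

```text
t 50.55 p [454.6 184.4  56.3] q [ 0.382  0.335 -0.428  0.811  0.006  0.375] eul [[-1.0, -0.006, -0.006], [-0.006, 1.0, 0.005], [0.006, 0.005, -1.0]] F [ 0.4 -0.   0.6] gap 43.0
shift mm [-0.5  0.9 25.3]
```

Call:
play_rows([
  [0.5, -0.1, 0.1, 1, 0, 0, 0],
  [0.5, 0, 0, 1, 0, 0, 0],
  [0.5, 0, 0, 0.4, 0, 0, 0],
  [0.5, 0, 0, 0, 0, 0, 0],
  [0, 0, 0, 0, 0, 0, 0],
  [0, 0, 0, 0, 0, 0, 0],
  [0, 0, 0, 0, 0, 0, 0],
  [0, 0, 0, 0, 0, 0, 0],
  [0, 0, 0, -2, 0, 0, 0],
  [0, 0, 0, -3, 0, 0, 0],
  [0, 0, 0, -3, 0, 0, 0],
  [0, 0, 0, 0, 0, 0, 0],
])

```text
t: 52.05
position: [456.8, 185.6, 114.2]
eef_rot: [-0.003, 1.0, 0.003, -0.002]
wrist_force: [-0.9, -0.1, -0.5]
finger_gap: 19.1
```

```bash
python3 -c "
from h import *
go(700,170,112)
plugs('top','t9')"
```

```text
t 52.05 p [456.8 185.6 114.2] q [ 0.382  0.275 -0.34   0.957  0.007  0.376] eul [[-1.0, -0.006, -0.003], [-0.007, 1.0, 0.006], [0.003, 0.006, -1.0]] F [-0.9 -0.1 -0.5] gap 19.1
shift mm [-243.1  -17.2    1.3]
t9 [208, 161, 9, 9, 59] [211.7 165.1] [672.7 207.7  17. ]
t9 [219, 166, 8, 7, 53] [222.6 169. ] [660.2 174.3  17. ]
```

Call:
play_rows([
  [0, -2, 0, 0, 0, 0, 0],
  [0, -4, -0.3, 0, 0, 0, 0],
  [0, -4, -0.3, 0, 0, 0, 0],
  [0, -4, -0.3, 0, 0, 0, 0],
  [0, -4, -0.3, 0, 0, 0, 0],
  [0, -4, -0.2, 0, 0, 0, 0],
  [0, -2, 0, 0, 0, 0, 0],
  [0, 0, 0, 0, 0, 0, 0],
  [0, 0, 0, 0, 0, 0, 0],
])

```text
t: 53.22
position: [697.0, 170.9, 97.2]
eef_rot: [-0.004, 1.0, 0.0, -0.011]
wrist_force: [-0.2, 0.3, 0.3]
finger_gap: 18.7
```

```bash
python3 -c "
from h import *
go(698,170,55)"
```

```text
t 53.23 p [697.  170.9  97.2] q [0.238 0.659 0.27  1.203 0.006 0.231] eul [[-1.0, -0.007, -0.022], [-0.007, 1.0, 0.001], [0.022, 0.001, -1.0]] F [-0.2  0.3  0.3] gap 18.7
shift mm [-1.9 -0.9 42.2]
```

Lower, release, then retreat up and back toward the robot so all cameras see the scene.

Call:
play_rows([
  [0, 0, 0, 2, 0, 0, 0],
  [0, 0, 0, 2, 0, 0, 0],
  [0, 0, 0, 0, 0, 0, 0],
  [0.4, 0, 0, 0, 0, 0, 0],
  [0.4, 0, 0, 0, 0, 0, 0],
  [0.4, 0, 0, -3, 0, 0, 0],
  [0.4, 0, 0, -4, 0, 0, 0],
  [0.4, 0, 0, -5, 0, 0, 0],
  [0.4, 3, 0, -5, 0, 0, 0],
  [0.4, 5, 0, 0, 0, 0, 0],
  [0.4, 5, 0, 0, 0, 0, 0],
  [0.4, 5, 0, 0, 0, 0, 0],
  [0.4, 5, 0, 0, 0, 0, 0],
  [0.4, 5, 0, 0, 0, 0, 0],
  [0.4, 5, 0, 0, 0, 0, 0],
  [0.4, 3, 0, 0, 0, 0, 0],
  [0.4, 0, 0, 0, 0, 0, 0],
])

```text
t: 55.35
position: [327.3, 168.1, 248.1]
eef_rot: [-0.004, 1.0, 0.004, -0.002]
wrist_force: [0.5, -0.3, 0.0]
finger_gap: 34.2
```

```bash
python3 -c "
from h import *
st();plugs('top','t10');plugs('top','t11')
snap('scene','s10')
a=cv2.imread('pics/t10_raw.png')[110:290,170:430];b=cv2.imread('pics/s10_raw.png')[120:310,120:400]
cv2.imwrite('pics/fin.png',np.vstack([cv2.resize(a,(560,388),interpolation=cv2.INTER_CUBIC)[:300],cv2.resize(b,(560,380),interpolation=cv2.INTER_CUBIC)[:300]]))"
```

```text
t 55.35 p [327.3 168.1 248.1] q [ 0.468 -0.031 -0.337  1.264  0.009  0.459] eul [[-1.0, -0.009, -0.003], [-0.009, 1.0, 0.008], [0.003, 0.008, -1.0]] F [ 0.5 -0.3  0. ] gap 34.2
t10 [219, 156, 8, 8, 52] [222.6 159.2] [690.8 174.6  17. ]
t10 [208, 161, 9, 9, 62] [211.7 165. ] [672.9 207.7  17. ]
t10 [219, 166, 8, 7, 52] [222.6 169. ] [660.  174.1  17. ]
t11 [219, 156, 8, 8, 52] [222.6 159.2] [690.8 174.6  17. ]
t11 [208, 161, 9, 9, 61] [211.7 165.2] [672.2 207.8  17. ]
t11 [219, 166, 8, 7, 52] [222.6 169. ] [660.  174.1  17. ]
```

View pics/fin.png

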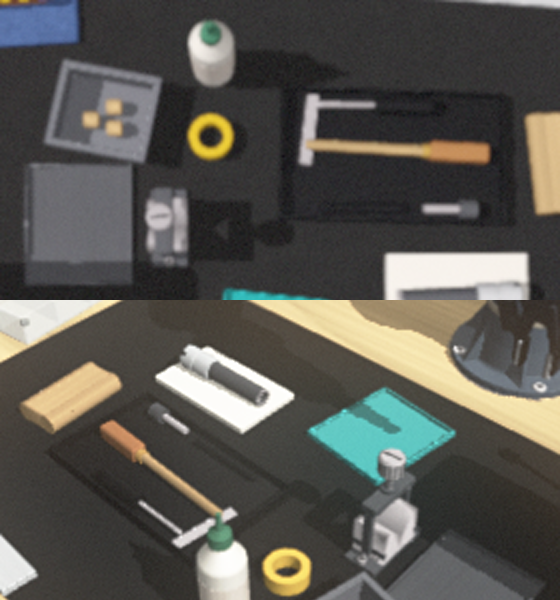

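```bash
python3 -c "
from cell import workorder
print(workorder.sign_off())"
```

```text
the job is handed in; nothing more can be done
None
```

The job is done and handed in at about 55 s of the 210 s.

**What I did**
- With the clamp still tight, I pushed the rod in until its handle met the hub. That drove out all three plugs.
- I put the rod back in the black tool tray.
- I wound the clamp knob up in two strokes until the resisting torque jumped to about 1 N m.
- I then drew the cutter out, laid it flat on the white board, and moved the three plugs one at a time into the grey tub.

**Last checks**
- The final top and scene pictures show the cutter lying on the board, the rod in the tray and three plugs in the tub. Two top pictures in a row put the plugs at the same positions.
- The glue bottle, the near tape roll and the near sanding block look undisturbed. The far tape roll and sanding block are outside the final crop. They were visible in the last wrist picture, and the arm did not touch them.
- The clamp stop is judged only from the torque jump and from a total wrist turn of about 6.6 rad, which includes some slack. I did not measure the knob's final height separately.
- No check failed or disagreed.

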